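# Stand a rinse tube up by way of the slanted rest and hang it in its holder

### The arm

A 6-joint arm with a two-finger parallel gripper is mounted at the origin on the work surface. World frame = base frame: x ahead of the robot, y to its left, z up, the work surface at z = 0. Lengths are in m, angles in rad, forces in N, time in s.
With the tool pointing down it reaches from about 0.375 to 0.975 m from the base axis. Payload 3.8 kg.
Tool frame: the origin (TCP) lies at the very end of the fingers, on their centre line; the grasp point (between the pads) lies 19 mm behind it; z points along the fingers, y is the line along which they close (so a half turn about z gives the same grasp; the last joint's range is limited). The gripper opens to 88 mm and grips with 3 to 60 N. Pads are 18 mm wide; open, the fingers measure 123 mm over their backs; the gripper's body (75 mm by 187 mm) begins 45 mm behind the grasp point.
Start: joints at [-1.36, 0.264, 1.604, -0, 1.274, -0.037], TCP at [0.166, -0.654, 0.239] pointing down, gripper open.
Joint ranges: [-2.63, 2.63], [-0.94, 2.18], [0.31, 2.57], [-1.31, 4.45], [0, 2.66], [-2.55, 2.55]. Speed limits (rad/s): [2.57, 2.57, 3.14, 3.14, 3.14, 3.14].

### API

Orientations are given as a unit quaternion [x, y, z, w].
In Python, from cell import readout, grab_frame, camera_info, ticket gives the robot as it stands. The module is installed in compiled form; this text tells all that it offers.
- The arm moves only by the tool move_arm, never from a script. Its argument "deltas" is a list of rows, each a list of 2 entries, a list of its own where there are three numbers: the shift along the tool's x, y, z in cm, then the turn, a rotation vector about the tool's x, y, z in rad. A call has 1 to 20 rows; each row shifts and turns the commanded pose from where the row before left it, along the tool's axes as they then stand; what a row does not reach is not made up. A row lasts 1/12 s, in which the tool goes at most 41.7 mm and 7.16 degrees, less where a joint would pass 70% of its speed; a pose out of reach is approached as far as the arm can. A call with a gripper value outside its range is refused whole. "hand" is the closure, from 0 (fully open) to 1 (shut), set as the call begins (left out, the last holds). The fingers move at their own pace and stop on an object; "newtons" is the grip in N (left out, the last holds). Time passes only in rows, so rows that do not move let the fingers close. It gives the time, the measured TCP pose, the force, the opening and the grip force at its end, in the units of the state.
- readout.get_obs(): the state, without advancing time (a new reading comes with each control period).
- grab_frame(name): name is "side" or "top" or "wrist"; returns the picture (384x512x3 uint8, red, green, blue); there is no depth.
- camera_info(name): a dict with "fx", "fy", "cx", "cy" (pixels), "R" (3x3) and "t" (3): a world point X has camera coordinates R X + t. Camera axes: x right, y down, z forward; pixel columns grow to the right and rows downward; lengths in m; the calibration is good to about 2 mm. A picture is of the moment at which its call begins: read the wrist's pose just before it. camera_info takes no time and is no camera call; for the wrist camera it gives the pose at the moment of the call.
- ticket.sign_off(): hands the job in; it is judged then, once.
The state is a dict: "clock": time; "qpos": joint angles; "joint_velocities": joint speeds; "tau": joint torques, N m; "ee_pos": TCP position; "ee_rot": TCP orientation; "wrist_force": force on the tool from outside, world axes, zero at the start; "moment": the same for the moment, N m; "gripper_width": finger opening in m; "gripper_force": force on a finger pad.
Only numpy, scipy, OpenCV 4.12 (cv2) and the standard library are available. Lean on these libraries where they do the work, as an engineer would, in place of code of your own. Each camera call takes 0.05 s, during which the arm holds its last target. There are 200 camera calls.

### The job

The large capped tube lies flat in the cradle. Lay it in the slanted rest with its tip down on the toe stop and let go of it there, then regrip it and hang it upright by its cap in the empty fork of the rinse-tube holder, pushed fully home in the slot, and let go. Do not drop the tube, and leave the other tube in the holder, the slim tube in the cradle and everything else on the bench as they are.

Things in the scene. Friction and masses are not known exactly. Their poses are not given: they have to be found in the camera images.
- tube: Large conical centrifuge tube, translucent, paper label, white cap; about 60 g, 119 mm long: 15 mm cone at the tip, round body 28 mm in diameter, cap 36 mm in diameter and 18 mm long (flat underside 101 mm from the tip). Starts lying level in a lane of the cradle. Origin on its axis, 55 mm from the tip; x axis along the tube towards the cap.
- tube_tip (a point): Centre of the tube's pointed end, on its axis (a 7 mm flat).
- tube_cap (a point): Centre of the flat outer face of the tube's cap, on its axis, 119 mm from tube_tip.
- cradle: Fixed beige cradle, base 110 x 150 x 8 mm, lanes along x at y = +35 and -35 mm (either tube in either). V-notched 12 mm ribs cross it at x = +28 and -28 mm; cheeks rise to 37 mm, 21 mm either side of a lane. Large tube's axis 40 mm above the bench, origin within 6 mm of x = 0, where fingers fit between the ribs (44 mm gap, base 8 mm high). Origin: centre of underside.
- small_tube: Bystander: slim conical tube, 17 mm in diameter and 120 mm long with a 22 mm cap, lying in the other lane of the cradle, parallel to the large tube and 70 mm from it. Origin on its axis, 55 mm from the tip; x towards the cap.
- rest: Fixed slanted tube rest, aluminium and grey plastic: base 135 x 80 x 8 mm, V trough at 45 degrees in its x-z plane rising towards its +x, open on the upper side (-x and up). A tube lies in it tip on the toe stop, cap up and leaning to +x, axis on the line rest_toe to rest_top. It may stick rather than slide down by itself. Origin: centre of underside.
- rest_toe (a point): Where the large tube's tip sits: on the trough's axis at the toe stop, 40 mm above the bench. Up the axis from here the tube's underside lies on two V saddles, at 18 to 30 and 72 to 84 mm; in between (30 to 72 mm) fingers can straddle it, a back plate being 27 mm below the axis. Above 92 mm the tube is free all round.
- rest_top (a point): Where the centre of the cap's outer face is when the large tube is fully down in the rest: 119 mm up the trough's axis from rest_toe, 124 mm above the bench.
- holder: Fixed beige tube holder, base 105 x 150 x 8 mm; two rear posts (45 mm behind the origin) carry a level 6 mm fork plate, upper face 130 mm above the bench, two U slots 31.5 mm wide open to the front (-x). A tube hangs by its cap, cap underside on the plate; fingers stay above the plate. One slot, left or right, is taken. Origin: centre of underside, below the middle prong; x points into the slots.
- fork_left (a point): Home point in the slot at the holder's +y side: where the axis of a tube pushed fully against the closed end meets the upper face of the fork plate, 130 mm above the bench. The slot mouth is 28 mm in front of it, with rounded corners; the tube passes 1.7 mm clear each side. 62 mm from fork_right.
- fork_right (a point): The same for the slot at the holder's -y side.
- hung_tube: Bystander: a tube just like the large one, already hanging in one slot of the holder; its cap is 36 mm in diameter and its top is 148 mm above the bench. Origin on its axis at the cap's underside; z up.
- bottle: Bystander: square buffer bottle 62 x 62 mm, 122 mm high with its white cap, standing between the robot and the holder. Origin at the centre of its underside.
- vial: Bystander: small glass vial, 23 mm in diameter, 47 mm high. Origin at the centre of its underside.
- jar: Bystander: small jar, 44 mm in diameter, 50 mm high. Origin at the centre of its underside.
- beaker: Bystander: beaker 68 mm in diameter, 85 mm high. Origin at the centre of its underside.
- syringe: Bystander: syringe lying on its flanges, nose slightly down, 140 mm long, 40 mm wide, 29 mm high. Origin below its barrel, on the bench.
- tip_box: Bystander: closed box of pipette tips, 82 x 122 x 62 mm. Origin at the centre of its underside.

How it is judged:
On the way:
1. the large tube lies in the slanted rest, tip on the toe stop (tip within 6 mm of rest_toe, cap face within 8 mm of rest_top), let go and still (distance between tube_tip and rest_toe below 0.006 m and distance between tube_cap and rest_top below 0.008 m and contact force between the fingers and tube below 0.05 N and linear speed of tube below 0.02 m/s), for 0.3 s.
At the end, for the whole second after the job is handed in: Large tube hangs by its cap in the free fork: cap face 145 to 151 mm above the bench, cap within 6 mm and tip within 8 mm of the home point (seen from above), tilt under 0.06 rad, released, still. Other hung tube moved under 12 mm and upright; slim tube and other bystanders moved under 15 mm (((horizontal distance between tube_cap and fork_left below 0.006 m and horizontal distance between tube_tip and fork_left below 0.008 m) or (horizontal distance between tube_cap and fork_right below 0.006 m and horizontal distance between tube_tip and fork_right below 0.008 m)) and height (world z) of tube_cap between 0.145 and 0.151 m and angle between tube's own x axis and vertical below 0.06 rad and contact force between the fingers and tube below 0.05 N and linear speed of tube below 0.02 m/s and height (world z) of hung_tube above 0.127 m and distance of hung_tube from where it was at the start of the episode below 0.012 m and angle between hung_tube's own z axis and vertical below 0.08 rad and distance of each of small_tube, bottle, vial, jar, beaker, syringe, tip_box from where it was at the start of the episode below 0.015 m); the robot touches nothing.
It fails at once if the large tube is dropped: moves faster than 0.4 m/s while no finger touches it (contact force between the fingers and tube below 0.05 N and linear speed of tube above 0.4 m/s).
It fails at once if the other hanging tube is pushed more than 12 mm or tipped (distance of hung_tube from where it was at the start of the episode above 0.012 m or angle between hung_tube's own z axis and vertical above 0.25 rad).
It fails at once if a bystander on the bench or in the cradle is moved more than 15 mm or upset (distance of any of small_tube, bottle, vial, jar, beaker, syringe, tip_box from where it was at the start of the episode above 0.015 m or angle between any of bottle, vial, jar, beaker, syringe, tip_box's own z axis and vertical above 0.3 rad).
It also fails if it takes over 72 s, if anything falls off the work surface, if the arm or the gripper's body presses on something with over 40 N, if the wrist force passes 120 N, or if a joint passes its speed limit or range.

## Working session

There is one attempt and no reset: what is moved stays moved. The work goes in short steps, Python scripts to look and compute and a tool call to move; the robot and the scene stay as the last step left them, time stands still between calls to the robot, and variables do not carry over. Pictures are saved under pics/ and viewed, at most 10 in all, crops included, and the job is handed in when it is done.

Besides the shell and the picture viewer there is one more tool, called as name(argument=value, ...), one argument or row to a line, values as JSON. move_arm: Moves the arm, as the interface text tells. Its arguments: {"type":"object","properties":{"deltas":{"type":"array"},"hand":{"type":"number"},"newtons":{"type":"number"}},"required":["deltas"]}

```bash
mkdir -p pics; python3 - <<'E'
from cell import readout, grab_frame, camera_info
import cv2
o=readout.get_obs(); print(o['clock'],o['ee_pos'],o['ee_rot'],o['gripper_width'])
for n in ('side','top'):
    im=grab_frame(n); cv2.imwrite(f'pics/{n}0.png',cv2.resize(im[:,:,::-1],(800,600),interpolation=cv2.INTER_CUBIC))
    c=camera_info(n); print(n,c)
E
```

```text
0.0 [ 0.16540957 -0.65370653  0.23741809] [ 9.92334084e-01  1.23579401e-01 -1.07762059e-04 -1.08847730e-03] 0.08798802252066208
side {'fx': 351.4885086622043, 'fy': 351.4885086622043, 'cx': 257.9519981275825, 'cy': 188.09735281695674, 'R': array([[ 0.89740721, -0.44049587,  0.02497377],
       [-0.21329429, -0.48269466, -0.84941828],
       [ 0.38621995,  0.75694732, -0.52712892]]), 't': array([-0.52679721,  0.21156815,  0.60602485])}
top {'fx': 395.54896652521927, 'fy': 395.54896652521927, 'cx': 256.96075274547985, 'cy': 188.0544645800556, 'R': array([[-0.0036551 , -0.99997818,  0.00550222],
       [-0.99157497,  0.00291182, -0.12950134],
       [ 0.12948249, -0.00592921, -0.99156398]]), 't': array([-0.02661836,  0.59675628,  1.13467208])}
```

View pics/top0.png

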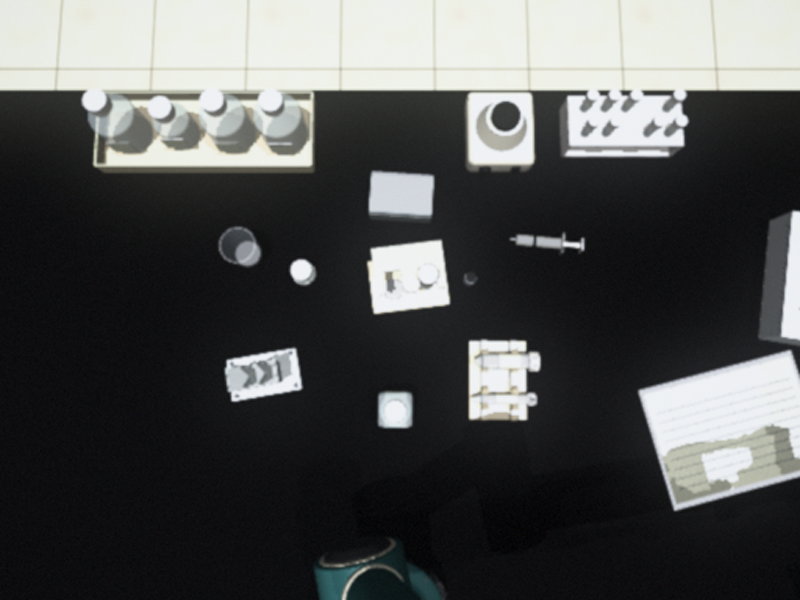

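View pics/side0.png

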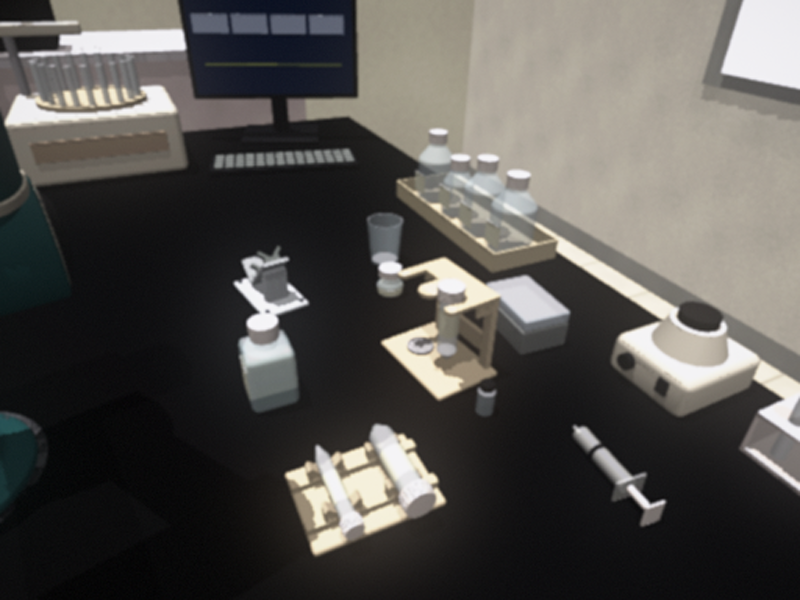

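Top view: cradle ~(498,380) with the large tube (cap at (537,361), pointing to −y), holder (410,277) with one slot taken (cap (428,273)), rest (263,375), bottle (395,410). I'll enlarge the fixtures for precise points.

```bash
python3 - <<'E'
from cell import grab_frame
import cv2,numpy as np
t=grab_frame('top')[:,:,::-1]; s=grab_frame('side')[:,:,::-1]
cv2.imwrite('pics/t.raw.png',t);cv2.imwrite('pics/s.raw.png',s)
def crop(im,x,y,w,h,k):
    c=cv2.resize(im[y:y+h,x:x+w],None,fx=k,fy=k,interpolation=cv2.INTER_CUBIC)
    for i in range(0,w,10): cv2.putText(c,str(x+i),(i*k,8),0,.3,(0,255,255),1); cv2.line(c,(i*k,10),(i*k,14),(0,255,255),1)
    for i in range(0,h,10): cv2.putText(c,str(y+i),(0,i*k+4),0,.3,(0,255,0),1); cv2.line(c,(20,i*k),(24,i*k),(0,255,0),1)
    return c
a=crop(t,140,215,60,45,6); b=crop(t,230,148,64,58,6); 
c=crop(s,145,155,60,50,6); d=crop(s,240,160,90,96,5)
def pad(i,w,h): o=np.zeros((h,w,3),np.uint8); i=i[:h,:w]; o[:i.shape[0],:i.shape[1]]=i; return o
cv2.imwrite('pics/top_c.png',np.hstack([np.vstack([pad(a,390,290),pad(c,390,300)]),pad(b,400,590)]))
e=crop(t,293,212,60,62,6)
cv2.imwrite('pics/c2.png',np.hstack([pad(e,360,480),pad(d,440,480)]))
E
```

```text
(no output)
```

View pics/top_c.png

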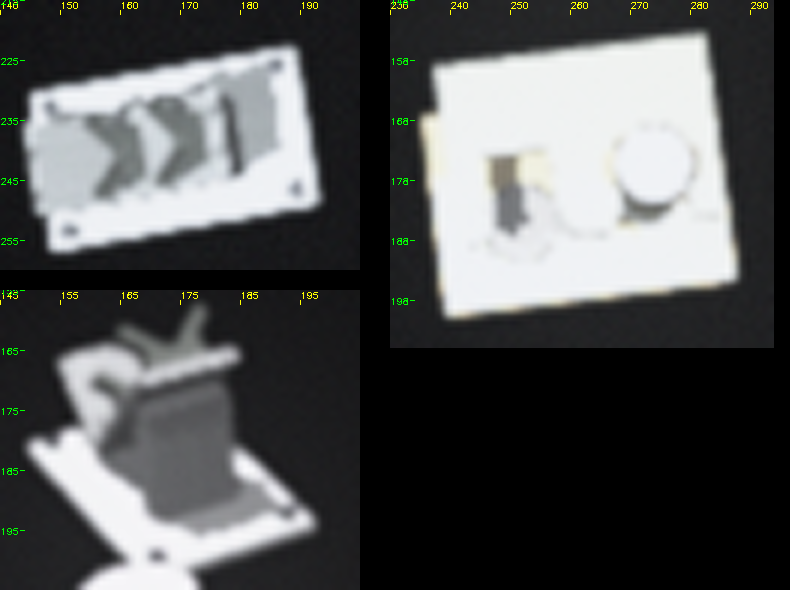

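View pics/c2.png

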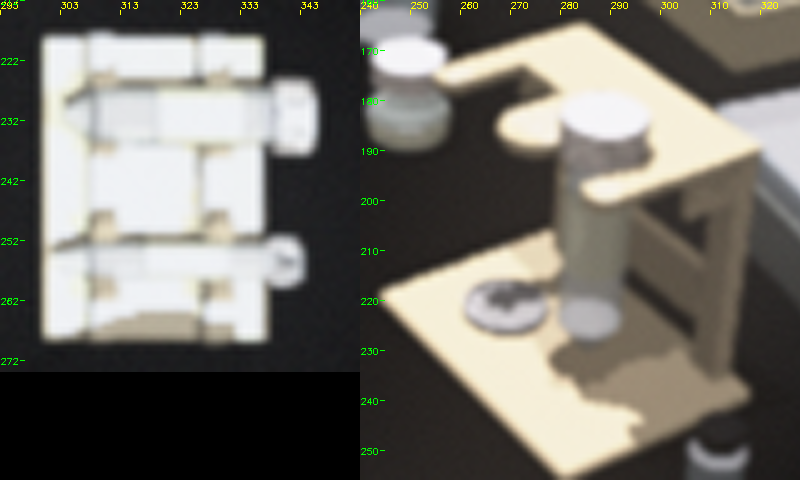

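Crops: rest base corners (145.3,230.5),(189.3,222.7),(193.3,248.8),(148.3,256.8), with the V chevron apexes pointing right, so the rest's +x is image right. The cradle spans x 300–337, y 218–269, with the tube axis at row ~231 and the cap end at (346,231.5). The hung cap is at (274.3,175.5), the slots open towards the robot, and the free one is fork_left.

```bash
cat > h.py <<'E'
import numpy as np
from cell import camera_info
from scipy.spatial.transform import Rotation as Rn
def bp(n,uv,z,c=None):
    c=c or camera_info(n); R=c['R'];C=-R.T@c['t']
    d=R.T@np.array([(uv[0]-c['cx'])/c['fx'],(uv[1]-c['cy'])/c['fy'],1]); return C+d*(z-C[2])/d[2]
def pj(n,X,c=None):
    c=c or camera_info(n); p=c['R']@np.asarray(X)+c['t']; return np.array([c['fx']*p[0]/p[2]+c['cx'],c['fy']*p[1]/p[2]+c['cy']])
E
python3 - <<'E'
from h import *
np.set_printoptions(precision=4,suppress=True)
def rep(n,pts,z):
    P=np.array([bp(n,p,z) for p in pts]); print(n,P[:,:2].tolist(),'mean',P.mean(0)); 
    for i in range(len(P)):
        d=P[(i+1)%len(P)]-P[i]; print('  len %.4f ang %.2f'%(np.hypot(*d[:2]),np.degrees(np.arctan2(d[1],d[0]))))
print('cradle');rep('top',[(300,218.2),(336.8,218.2),(337.5,268.8),(300,268.8)],.008)
print('rest');rep('top',[(145.3,230.5),(189.3,222.7),(193.3,248.8),(148.3,256.8)],.008)
print('holder');rep('side',[(244,218.6),(281,255),(318,239)],.008)
print('plate');rep('top',[(237,158.8),(282.7,153.5)],.13)
print('hung',bp('top',(274.3,175.5),.148), bp('side',((605-360)/5+240,113/5+160),.148))
print('tube cap end',bp('top',(345.8,231.5),.04),'axis',bp('top',(325,231),.054))
print('bottle cap',bp('top',(395/1.5625,410/1.5625),.122))
E
```

```text
cradle
top [[0.5085829046338605, -0.15830348371983183], [0.5082095187208712, -0.2694682670693869], [0.3581625328006406, -0.26707424834120125], [0.3586137572365544, -0.15564066336385762]] mean [ 0.4334 -0.2126  0.008 ]
  len 0.1112 ang -90.19
  len 0.1501 ang 179.09
  len 0.1114 ang 89.77
  len 0.1500 ang -1.02
rest
top [[0.473311133001148, 0.30656054092778967], [0.4961849177373653, 0.17516284646638036], [0.41850622382218006, 0.16180707071966685], [0.39549078107578817, 0.2950986666459814]] mean [0.4459 0.2347 0.008 ]
  len 0.1334 ang -80.12
  len 0.0788 ang -170.24
  len 0.1353 ang 99.80
  len 0.0787 ang 8.38
holder
side [[0.5620992510766332, 0.025191935025777767], [0.5806598960095053, -0.1217564332368607], [0.680982901892071, -0.11095422679823463]] mean [ 0.6079 -0.0692  0.008 ]
  len 0.1481 ang -82.80
  len 0.1009 ang 6.15
  len 0.1807 ang 131.13
plate
top [[0.6663686965670438, 0.026762530840812353], [0.6809850180687149, -0.0996181312532155]] mean [ 0.6737 -0.0364  0.13  ]
  len 0.1272 ang -83.40
  len 0.1272 ang 96.60
hung [ 0.6165 -0.0749  0.148 ] [ 0.6177 -0.072   0.148 ]
tube cap end [ 0.4676 -0.288   0.04  ] axis [ 0.4689 -0.2247  0.054 ]
bottle cap [ 0.3842 -0.0162  0.122 ]
```

move_arm(
  deltas=[
    [[2.87, -2.49, 0], [0, 0, 0]],
    [[2.87, -2.49, 0], [0, 0, 0]],
    [[2.87, -2.49, 0], [0, 0, 0]],
    [[2.87, -2.49, 0], [0, 0, 0]],
    [[2.87, -2.49, 0], [0, 0, 0]],
    [[2.87, -2.49, 0], [0, 0, 0]],
    [[2.87, -2.49, 0], [0, 0, 0]],
    [[2.87, -2.49, 0], [0, 0, 0]],
    [[2.87, -2.49, 0], [0, 0, 0]],
    [[2.87, -2.49, 0], [0, 0, 0]],
    [[2.87, -2.49, 0], [0, 0, 0]],
    [[2.87, -2.49, 0], [0, 0, 0]],
    [[2.87, -2.49, 0], [0, 0, 0]],
    [[2.87, -2.49, 0], [0, 0, 0]],
  ],
  hand=0.4,
)

```text
clock: 1.37
ee_pos: [0.4702, -0.2161, 0.2388]
ee_rot: [0.992, 0.124, 0.0, 0.0]
wrist_force: [0.3, -0.3, 0.1]
gripper_width: 0.0527
gripper_force: 0.0
```

move_arm(
  deltas=[
    [[0, 0, 0], [0, 0, -0.1094]],
    [[0, 0, 0], [0, 0, -0.1094]],
    [[0, 0, 0], [0, 0, -0.1094]],
    [[0, 0, 0], [0, 0, -0.1094]],
    [[0, 0, 0], [0, 0, -0.1094]],
    [[0, 0, 0], [0, 0, -0.1094]],
    [[0, 0, 0], [0, 0, -0.1094]],
    [[0, 0, 0], [0, 0, -0.1094]],
    [[0, 0, 0], [0, 0, -0.1094]],
    [[0, 0, 0], [0, 0, -0.1094]],
    [[0, 0, 0], [0, 0, -0.1094]],
    [[0, 0, 0], [0, 0, -0.1094]],
    [[0, 0, 0], [0, 0, 0]],
    [[0, 0, 0], [0, 0, 0]],
  ],
)

```text
clock: 2.53
ee_pos: [0.4695, -0.2178, 0.2386]
ee_rot: [0.712, 0.702, -0.0, -0.0]
wrist_force: [0.4, 0.6, -0.7]
gripper_width: 0.0525
gripper_force: 0.0
```

```bash
cat >> h.py <<'E'
from cell import readout,grab_frame
import cv2
np.set_printoptions(precision=4,suppress=True)
def st():
    o=readout.get_obs(); print('t',o['clock'],'p',np.array(o['ee_pos']),'\nR',Rn.from_quat(o['ee_rot']).as_matrix().tolist(),'\nq',np.array(o['qpos']),'w',o['gripper_width'],o['gripper_force'],'F',np.array(o['wrist_force'])); return o
def go(p,R=None,o=None):
    "tool-frame translation (cm) first, then rotvec"
    o=o or readout.get_obs(); R0=Rn.from_quat(o['ee_rot'])
    d=R0.inv().apply(np.array(p)-o['ee_pos'])*100; print('shift cm',d,'norm',np.linalg.norm(d))
    if R is not None:
        r=(R0.inv()*Rn.from_matrix(R)).as_rotvec(); print('rot',r,'deg',np.degrees(np.linalg.norm(r)))
def shot(name):
    c=camera_info('wrist'); im=grab_frame('wrist')[:,:,::-1]; np.save('pics/'+name+'.npy',c,allow_pickle=True)
    cv2.imwrite('pics/'+name+'_raw.png',im)
    b=cv2.resize(im,(768,576),interpolation=cv2.INTER_CUBIC)
    cv2.imwrite('pics/'+name+'.png',b); return c
E
python3 -c "
from h import *
st();c=shot('w1');print(c);print(pj('wrist',[.4685,-.217,.04],c)*1.5)"
```

```text
t 2.5333 p [ 0.4695 -0.2178  0.2386] 
R [[0.013235987084751509, 0.9999123897905906, -0.00014625034291895878], [0.99991239694705, -0.013235974590441103, 8.607117308843558e-05], [8.412786655221852e-05, -0.00014737676787779198, -0.9999999856012953]] 
q [-0.4825 -0.0357  1.9361  0.      1.2413 -0.4693] w 0.0525249499951157 0.0 F [ 0.3641  0.6461 -0.6871]
{'fx': 306.2998373341289, 'fy': 306.2998373341289, 'cx': 258.8419900680818, 'cy': 191.91728655124626, 'R': array([[ 0.9999, -0.0132,  0.0005],
       [-0.0128, -0.9601,  0.2794],
       [-0.0032, -0.2794, -0.9602]]), 't': array([-0.4717, -0.2404,  0.3293])}
[387.758  252.5641]
```

View pics/w1.png

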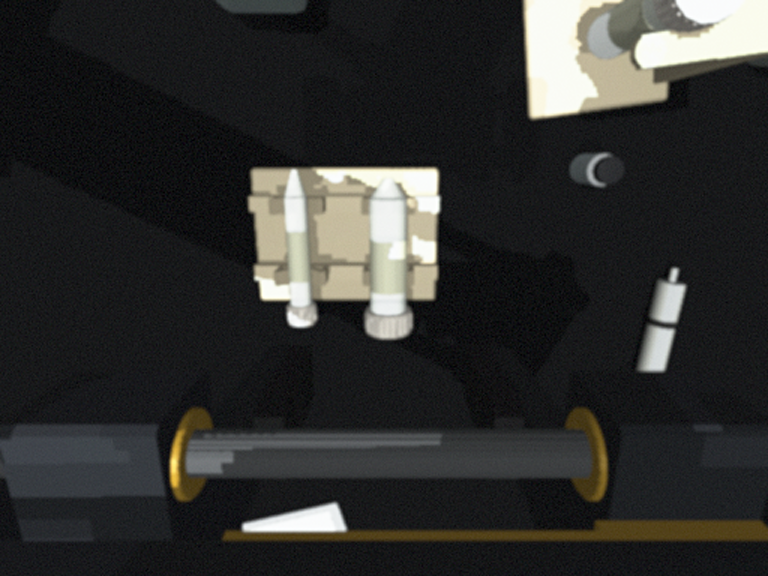

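Wrist view: the large tube's tip is at (388,180), its cap ends at (389,337), and the axis is at column ~388. The slim tube is at column ~297 and the ribs are at rows 203 and 271.

```bash
python3 -c "
from h import *
c=np.load('pics/w1.npy',allow_pickle=True).item()
for uv,z in (((388,180),.04),((388,250),.054),((389,338),.024),((388,203),.04),((250,169),.008),((439,169),.008),((436,300),.008),((260,300),.008),((344,203),.02),((344,271),.02)): print(uv,bp('wrist',(uv[0]/1.5,uv[1]/1.5),z,c))
yaw=np.radians(-.8)
go([.4687,-.2165,.021],np.array([[-np.sin(-yaw),np.cos(yaw),0],[np.cos(yaw),np.sin(yaw),0],[0,0,-1]]))
"
```

```text
(388, 180) [ 0.4694 -0.1631  0.04  ]
(388, 250) [ 0.4687 -0.2122  0.054 ]
(389, 338) [ 0.4685 -0.2936  0.024 ]
(388, 203) [ 0.4692 -0.1797  0.04  ]
(250, 169) [ 0.3603 -0.1549  0.008 ]
(439, 169) [ 0.5099 -0.1568  0.008 ]
(436, 300) [ 0.5092 -0.2657  0.008 ]
(260, 300) [ 0.3583 -0.2637  0.008 ]
(344, 203) [ 0.4347 -0.1813  0.02  ]
(344, 271) [ 0.4325 -0.236   0.02  ]
shift cm [ 0.1302 -0.0761 21.7625] norm 21.763069538921933
rot [-0.0001 -0.0001 -0.0133] deg 0.7599869720453484
```

move_arm(
  deltas=[
    [[0.38, -0.07, 0.9], [0, 0, 0]],
    [[0, 0, 2.4], [0, 0, 0]],
    [[0, 0, 2.8], [0, 0, 0]],
    [[0, 0, 2.8], [0, 0, 0]],
    [[0, 0, 2.8], [0, 0, 0]],
    [[0, 0, 2.8], [0, 0, 0]],
    [[0, 0, 2.4], [0, 0, 0]],
    [[0, 0, 2], [0, 0, 0]],
    [[0, 0, 1.5], [0, 0, 0]],
    [[0, 0, 0.9], [0, 0, 0]],
    [[0, 0, 0.4], [0, 0, 0]],
    [[0, 0, 0], [0, 0, 0]],
    [[0, 0, 0], [0, 0, 0]],
  ],
)

```text
clock: 3.67
ee_pos: [0.4694, -0.2142, 0.0222]
ee_rot: [0.711, 0.703, 0.0, 0.0]
wrist_force: [0.0, -0.6, 1.2]
gripper_width: 0.0529
gripper_force: 0.0
```

move_arm(
  deltas=[
    [[0, 0, 0], [0, 0, 0]],
    [[0, 0, 0], [0, 0, 0]],
    [[0, 0, 0], [0, 0, 0]],
    [[0, 0, 0], [0, 0, 0]],
    [[0, 0, 0], [0, 0, 0]],
    [[0, 0, 0], [0, 0, 0]],
  ],
  hand=1,
  newtons=25,
)

```text
clock: 4.17
ee_pos: [0.4691, -0.2143, 0.0223]
ee_rot: [0.711, 0.703, -0.0, 0.0]
wrist_force: [-1.6, -1.1, 5.2]
gripper_width: 0.0266
gripper_force: 24.9
```

move_arm(
  deltas=[
    [[0, 0, -0.5], [0, 0, 0]],
    [[0, 0, -1.5], [0, 0, 0]],
    [[0, 0, -2.5], [0, 0, 0]],
    [[0, 0, -3], [0, 0, 0]],
    [[0, 0, -3.5], [0, 0, 0]],
    [[0, 0, -3.5], [0, 0, 0]],
    [[0, 0, -3.5], [0, 0, 0]],
    [[1, 0.2, -3], [0, 0, 0]],
    [[2, 0.4, -2], [0, 0, 0]],
    [[3, 0.6, -1], [0, 0, 0]],
  ],
)

```text
clock: 5.0
ee_pos: [0.483, -0.1556, 0.266]
ee_rot: [0.712, 0.702, 0.001, 0.003]
wrist_force: [0.0, -1.0, -1.8]
gripper_width: 0.027
gripper_force: 25.0
```

move_arm(
  deltas=[
    [[3.5, 0.7, 0], [0, 0, 0]],
    [[3.5, 0.7, 0], [0, 0, 0]],
    [[3.5, 0.7, 0], [0, 0, 0]],
    [[3.5, 0.7, 0], [0, 0, 0]],
    [[3.5, 0.7, 0], [0, 0, 0]],
    [[3.5, 0.7, 0], [0, 0, 0]],
    [[3.5, 0.7, 0], [0, 0, 0]],
    [[3.5, 0.7, 0], [0, 0, 0]],
    [[3.5, 0.7, 0], [0, 0, 0]],
    [[3, 0.6, 0], [0, 0, 0]],
    [[2, 0.4, 0], [0, 0, 0]],
    [[1, 0.2, 0], [0, 0, 0]],
    [[0, 0, 0], [0, 0, 0]],
  ],
)

```text
clock: 6.08
ee_pos: [0.5602, 0.2219, 0.2612]
ee_rot: [0.71, 0.704, -0.0, -0.0]
wrist_force: [-0.9, 0.1, -1.5]
gripper_width: 0.0268
gripper_force: 25.0
```

```bash
python3 -c "
from h import *
st();c=shot('w2');print(pj('wrist',[.446,.235,.008],c)*1.5)"
```

```text
t 6.0833 p [0.5602 0.2219 0.2612] 
R [[0.007704343422419947, 0.9999700965281882, -0.0006701804501157389], [0.9999702834946568, -0.007704157585936832, 0.0002794342625312287], [0.0002742627306779301, -0.0006723133922173433, -0.9999997363872939]] 
q [0.3355 0.1151 1.7378 0.0005 1.2893 0.343 ] w 0.02678414076340889 25.00262014567852 F [-0.9009  0.077  -1.4785]
[257.4998 226.7226]
```

View pics/w2.png

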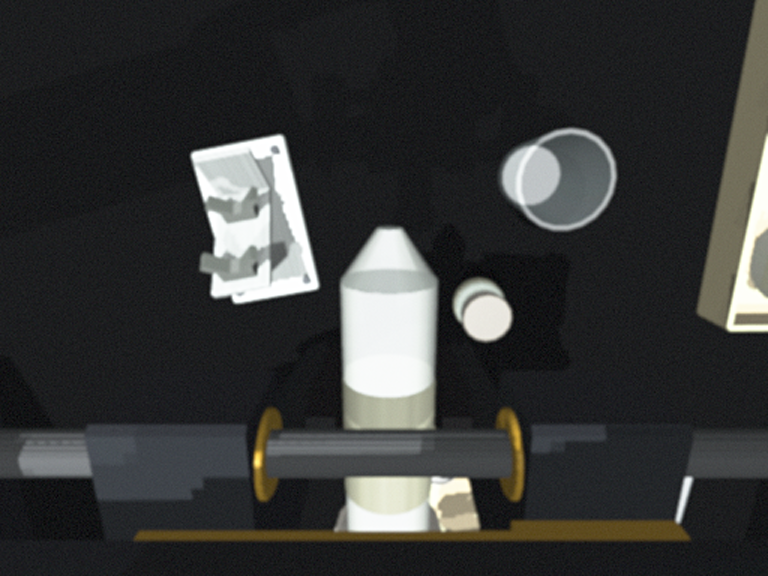

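Wrist view: tube held well, tip at (390,229). The rest base runs (192,155)–(318,288), with its saddles at (235,205) and (245,260) and the toe end at top-left. I'll enlarge it.

```bash
python3 -c "
from h import *
c=np.load('pics/w2.npy',allow_pickle=True).item()
im=cv2.imread('pics/w2_raw.png')[85:205,120:220]
k=5;b=cv2.resize(im,None,fx=k,fy=k,interpolation=cv2.INTER_CUBIC)
for i in range(0,100,10): cv2.putText(b,str(120+i),(i*k,8),0,.3,(0,255,255),1)
for i in range(0,120,10): cv2.putText(b,str(85+i),(0,i*k+4),0,.3,(0,255,0),1)
cv2.imwrite('pics/w2c.png',b)
print('tip',bp('wrist',(390/1.5,229/1.5),.2802,c),'body',bp('wrist',(389/1.5,330/1.5),.294,c))
"
```

```text
tip [0.5604 0.2748 0.2802] body [0.56   0.2505 0.294 ]
```

View pics/w2c.png

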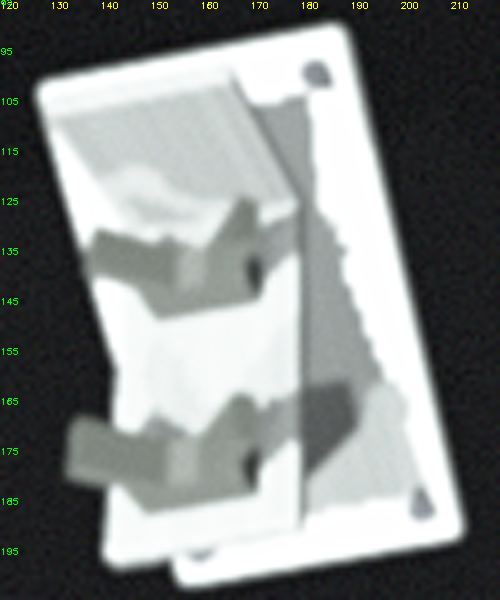

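Crop: toe face meets the back plate along the line through (179,126); the saddles' upper faces meet it at (149,149)–(173,144) and (149,187)–(173,182). From these I solve for the toe.

```bash
python3 -c "
from h import *
c=np.load('pics/w2.npy',allow_pickle=True).item()
B=[bp('wrist',p,.008,c) for p in ((127,103),(189.5,90.5),(212,191))]; print('base',B)
e=B[2]-B[1];print('len',np.hypot(*e[:2]),'ang',np.degrees(np.arctan2(e[1],e[0])),'cen',(B[0]+B[2])/2)
for ang in (-80.3,):
  xr=np.array([np.cos(np.radians(ang)),np.sin(np.radians(ang)),0]);yr=np.array([-xr[1],xr[0],0])
  O=np.array([.4459,.2347,0])
  for nm,p,s,n in (('s30',(161,146.5),30,-27),('s84',(161,184.5),84,-27),('toe R',(179,126),0,-27),('toe L',(140,134.5),0,-27),('plR bot',(180,190),92,-27)):
    z=.04+(s+n)/1414.2; h=(s-n)/1414.2
    P=bp('wrist',p,z,c); d=P-h*xr-O; print(nm,P,'X0',d@xr,'Y0',d@yr)
"
```

```text
base [array([0.3955, 0.2957, 0.008 ]), array([0.4746, 0.3099, 0.008 ]), array([0.4959, 0.1806, 0.008 ])]
len 0.13106100640344887 ang -80.65288249477999 cen [0.4457 0.2381 0.008 ]
s30 [0.4436 0.2457 0.0421] X0 -0.05156645780352241 Y0 -0.0004089558525828262
s84 [0.4518 0.2091 0.0803] X0 -0.052303266585650814 Y0 0.001483419028243302
toe R [0.4614 0.2679 0.0209] X0 -0.049228188541354 Y0 0.020924884450523432
toe L [0.4122 0.258  0.0209] X0 -0.04770069901483113 Y0 -0.02933518308397269
plR bot [0.4737 0.2043 0.086 ] X0 -0.04948181277649309 Y0 0.02228523462005784
```

```bash
cat >> h.py <<'E'
_a=np.radians(-80.4); xr=np.array([np.cos(_a),np.sin(_a),0]); yr=np.array([-xr[1],xr[0],0]); zz=np.array([0,0,1.])
T=np.array([.4374,.2845,.04]); A=(xr+zz)/2**.5; N=(zz-xr)/2**.5
RS=np.c_[-A,yr,-N]
def seat(s,n,L=.0529,h=.0178): return T+(L+s)*A+(n-h)*N
E
python3 -c "
from h import *
P=seat(.008,.05);print(P,seat(0,0)); go([*P[:2],.2612],RS)
P2=P.copy();P2[2]=.2612
print('then down',RS.T@(P-P2)*100)"
```

```text
[0.4408 0.2645 0.1058] [0.4457 0.2352 0.0648]
shift cm [  4.3128 -11.9648   0.0145] norm 12.718395630624478
rot [-0.07   -0.7827 -0.1666] deg 46.023468469012194
then down [10.9862  0.     10.9862]
```

move_arm(
  deltas=[
    [[0.86, -2.39, 0], [0, 0, 0]],
    [[0.86, -2.39, 0], [0, 0, 0]],
    [[0.86, -2.39, 0], [0, 0, 0]],
    [[0.86, -2.39, 0], [0, 0, 0]],
    [[0.87, -2.4, 0], [0, 0, 0]],
    [[0, 0, 0], [-0.00875, -0.0978, -0.0208]],
    [[0, 0, 0], [-0.00875, -0.0978, -0.0208]],
    [[0, 0, 0], [-0.00875, -0.0978, -0.0208]],
    [[0, 0, 0], [-0.00875, -0.0978, -0.0208]],
    [[0, 0, 0], [-0.00875, -0.0978, -0.0208]],
    [[0, 0, 0], [-0.00875, -0.0978, -0.0208]],
    [[0, 0, 0], [-0.00875, -0.0978, -0.0208]],
    [[0, 0, 0], [-0.00875, -0.0978, -0.0208]],
    [[0, 0, 0], [0, 0, 0]],
    [[0, 0, 0], [0, 0, 0]],
  ],
)

```text
clock: 7.38
ee_pos: [0.4409, 0.2636, 0.2604]
ee_rot: [0.597, 0.705, -0.248, 0.291]
wrist_force: [0.7, -0.3, -0.3]
gripper_width: 0.0266
gripper_force: 25.0
```

```bash
python3 -c "
from h import *
st();go(seat(.008,.05),RS)"
```

```text
t 7.3833 p [0.4409 0.2636 0.2604] 
R [[-0.11750529469513936, 0.986373364903299, 0.11515246731161283], [0.6979205076214418, 0.16451511668646746, -0.6970234869952857], [-0.7064697238806754, -0.0015366818088323742, -0.7077415968056286]] 
q [ 0.8559  0.2592  1.7575 -0.5784  1.6726  0.7958] w 0.026577030410417157 24.999610483646393 F [ 0.6769 -0.3304 -0.3155]
shift cm [10.9869  0.0299 10.8775] norm 15.46071320954525
rot [-0.0027 -0.0009 -0.0005] deg 0.16600569276485333
```

move_arm(
  deltas=[
    [[1, 0, 1], [0, 0, 0]],
    [[1.5, 0, 1.5], [0, 0, 0]],
    [[1.8, 0.03, 1.8], [0, 0, 0]],
    [[1.9, 0, 1.9], [0, 0, 0]],
    [[1.9, 0, 1.9], [0, 0, 0]],
    [[1.4, 0, 1.4], [0, 0, 0]],
    [[1, 0, 0.9], [0, 0, 0]],
    [[0.49, 0, 0.48], [0, 0, 0]],
    [[0, 0, 0], [0, 0, 0]],
    [[0, 0, 0], [0, 0, 0]],
  ],
)

```text
clock: 8.22
ee_pos: [0.4421, 0.2652, 0.1079]
ee_rot: [0.598, 0.705, -0.246, 0.292]
wrist_force: [-0.2, -0.3, -1.0]
gripper_width: 0.0273
gripper_force: 25.0
```

```bash
python3 -c "
from h import *
st();go(seat(.008,.004),RS)
c=camera_info('side');im=grab_frame('side')[140:215,130:220,::-1]
k=6;b=cv2.resize(im,None,fx=k,fy=k,interpolation=cv2.INTER_CUBIC)
o=readout.get_obs();R=Rn.from_quat(o['ee_rot']).as_matrix();p=np.array(o['ee_pos'])
def dot(X,col):
    u=(pj('side',X,c)-[130,140])*k+k/2; cv2.circle(b,(int(u[0]),int(u[1])),3,col,-1)
tip=p+R@[.0529,0,-.0178]; dot(tip,(0,0,255)); dot(tip-R[:,0]*.119,(0,0,255)); dot(T,(0,255,0)); dot(T+.119*A,(0,255,0))
cv2.imwrite('pics/s2.png',b)
"
```

```text
t 8.2167 p [0.4421 0.2652 0.1079] 
R [[-0.11477377611431926, 0.986438683404589, 0.11732733781809385], [0.6989396423954161, 0.1641166252908579, -0.6960956181382756], [-0.7059110118170902, 0.002111204907423614, -0.708297385431579]] 
q [ 0.8567  0.429   1.8481 -0.5804  1.4526  0.9415] w 0.02730592307923201 24.999471455812454 F [-0.1986 -0.2511 -0.988 ]
shift cm [ 0.1001 -0.1401  4.7808] norm 4.783935785977306
rot [-0.0004 -0.0017 -0.0034] deg 0.21836167013437546
```

View pics/s2.png

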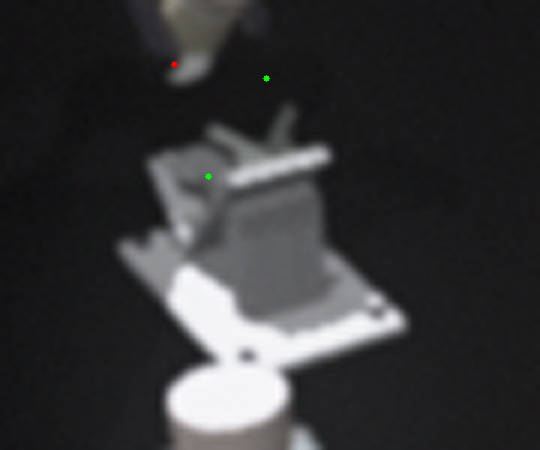

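Side view: the seat axis markers (green) match the trough, and the tube's tip looks around (188,75), slightly off my prediction (174,65). I'll check numerically in the wrist picture whether the tube slipped in the grip.

```bash
python3 -c "
from h import *
c=shot('w3'); a=cv2.imread('pics/w2_raw.png',0).astype(int); b=cv2.imread('pics/w3_raw.png',0).astype(int)
print('col260 rows140-200 step3'); print(a[140:200:3,256:264].mean(1).astype(int)); print(b[140:200:3,256:264].mean(1).astype(int))
for r in (165,180,200,215): print(r,a[r,215:305:5],b[r,215:305:5])
A_=a[150:270,225:295].astype(np.float32);B_=b[150:270,225:295].astype(np.float32)
print(cv2.phaseCorrelate(cv2.Laplacian(A_,5),cv2.Laplacian(B_,5)))
t=cv2.imread('pics/w2_raw.png',0)[148:200,222:298]; m=cv2.matchTemplate(cv2.imread('pics/w3_raw.png',0),t,cv2.TM_CCOEFF_NORMED);print(cv2.minMaxLoc(m))
"
```

```text
col260 rows140-200 step3
[ 26  27  27  34 143 244 243 244 243 244 243 243 243 219 197 197 198 197
 197 241]
[157 158 132  83 123 182 183 186 188 205 216 221 220 171 150 151 151 150
 163 253]
165 [ 25  30  30  28  23  47 205 238 244 244 239 225 144  25  34  16  13  14] [255 254 156  95  97  95 137 173 196 188 169 149 113  80  85 189 248 253]
180 [ 29  34  23  62 193 207 210 203 200 205 204 195 201 173 126  17  17  13] [ 23  22 239 255 167 167 161 160 159 153 151 143 145 135 124  27  24  25]
200 [ 28  26  28 214 239 244 243 242 243 243 244 244 241 236 210 130  21  16] [ 29  24 138 239 249 249 254 254 253 252 252 250 244 236 223 123  29  30]
215 [ 26  31  22 209 239 244 243 243 243 243 243 242 242 236 206 106  16  22] [ 26  26  61 237 246 248 251 251 252 252 251 250 245 238 220  99  31  32]
((-1.4825120618414545, -0.67885999057021), 0.34563023138929294)
(-0.591033935546875, 0.7949534058570862, (174, 231), (395, 175))
```

```bash
python3 -c "
from h import *
c=np.load('pics/w3.npy',allow_pickle=True).item(); k=3
b=cv2.resize(cv2.imread('pics/w3_raw.png')[60:240,140:380],None,fx=k,fy=k,interpolation=cv2.INTER_CUBIC)
def dot(X,col):
    u=(pj('wrist',X,c)-[140,60])*k+k/2; print(u); cv2.circle(b,(int(u[0]),int(u[1])),3,col,-1)
o=readout.get_obs();R=Rn.from_quat(o['ee_rot']).as_matrix();p=np.array(o['ee_pos'])
tip=p+R@[.0529,0,-.0178]; dot(tip,(0,0,255));dot(T,(0,255,0)); dot(T+.03*A-.027*N,(255,0,0)); dot(T-.027*N,(255,0,0)); dot(T-.027*N+.021*yr,(255,255,0)); dot(T-.027*N-.021*yr,(255,255,0))
cv2.imwrite('pics/w3c.png',b)"
```

```text
[362.8428 281.2992]
[350.6269 191.2672]
[352.2701 317.6484]
[351.4598 183.67  ]
[446.6964 183.2533]
[256.2286 184.0867]
```

View pics/w3c.png

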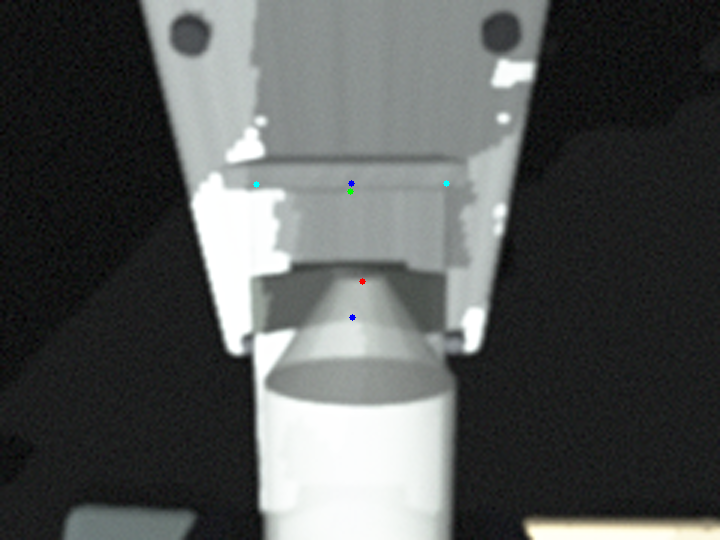

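The wrist view confirms it: the toe face line is at row ~188, matching the projected toe. The trough centre is at column ~349 and the tip at ~363, about 2 mm to be corrected sideways. Descending.

move_arm(
  deltas=[
    [[0.1, -0.17, 0.6], [0, 0, 0]],
    [[0, 0, 1], [0, 0, 0]],
    [[0, 0, 1], [0, 0, 0]],
    [[0, 0, 0.9], [0, 0, 0]],
    [[0, 0, 0.6], [0, 0, 0]],
    [[0, 0, 0.4], [0, 0, 0]],
    [[0, 0, 0.2], [0, 0, 0]],
    [[0, 0, 0], [0, 0, 0]],
    [[0, 0, 0], [0, 0, 0]],
    [[0, 0, 0], [0, 0, 0]],
  ],
)

```text
clock: 9.15
ee_pos: [0.4455, 0.2334, 0.0734]
ee_rot: [0.597, 0.705, -0.246, 0.292]
wrist_force: [0.3, 0.6, -1.3]
gripper_width: 0.0269
gripper_force: 25.0
```

```bash
python3 -c "
from h import *
st();go(seat(0,0),RS)"
```

```text
t 9.15 p [0.4455 0.2334 0.0734] 
R [[-0.11574645407542933, 0.9862676265115209, 0.11780885902297833], [0.6984873281245865, 0.1651463064203022, -0.6963060748874079], [-0.7061998377359919, 0.001693036048968366, -0.7080105386296139]] 
q [ 0.8193  0.4435  1.9093 -0.6095  1.3745  0.9604] w 0.026860362048077423 24.999575167894363 F [ 0.3039  0.6251 -1.2909]
shift cm [0.7285 0.0519 0.4795] norm 0.8736585984561005
rot [ 0.     -0.0013 -0.0024] deg 0.15382830303747216
```

No contact yet; ease in 3 mm towards the saddles and 5 mm towards the toe.

move_arm(
  deltas=[
    [[0.2, 0, 0.15], [0, 0, 0]],
    [[0.2, 0, 0.1], [0, 0, 0]],
    [[0.1, 0, 0.05], [0, 0, 0]],
    [[0, 0, 0], [0, 0, 0]],
    [[0, 0, 0], [0, 0, 0]],
  ],
)

```text
clock: 9.57
ee_pos: [0.4449, 0.2345, 0.0673]
ee_rot: [0.597, 0.705, -0.247, 0.292]
wrist_force: [-0.5, -0.7, -1.1]
gripper_width: 0.027
gripper_force: 25.0
```

move_arm(
  deltas=[
    [[0, 0, 0.08], [0, 0, 0]],
    [[0, 0, 0.08], [0, 0, 0]],
    [[0, 0, 0], [0, 0, 0]],
    [[0, 0, 0], [0, 0, 0]],
  ],
)

```text
clock: 9.9
ee_pos: [0.4456, 0.2337, 0.0665]
ee_rot: [0.597, 0.705, -0.246, 0.292]
wrist_force: [1.0, 2.3, 0.1]
gripper_width: 0.0269
gripper_force: 25.0
```

move_arm(
  deltas=[
    [[0, 0, 0.06], [0, 0, 0]],
    [[0.1, 0, 0], [0, 0, 0]],
    [[0.1, 0, 0], [0, 0, 0]],
    [[0, 0, 0], [0, 0, 0]],
    [[0, 0, 0], [0, 0, 0]],
  ],
)

```text
clock: 10.32
ee_pos: [0.4457, 0.2341, 0.0657]
ee_rot: [0.597, 0.705, -0.247, 0.293]
wrist_force: [-0.0, 1.7, 6.0]
gripper_width: 0.0269
gripper_force: 24.9
```

```bash
python3 -c "
from h import *
for i in range(1):
  o=st();F=np.array(o['wrist_force']);print('F a,n,y',F@A,F@N,F@yr);go(seat(0,0),RS)"
```

```text
t 10.3167 p [0.4457 0.2341 0.0657] 
R [[-0.11530583613633448, 0.9862232277692558, 0.11860990330192361], [0.697143973915838, 0.16540457525206645, -0.6975898552290715], [-0.707597939359446, 0.002251997796263727, -0.7066116930253784]] 
q [ 0.8206  0.4568  1.909  -0.6119  1.3657  0.9694] w 0.026878466423033875 24.915801733732224 F [-0.0143  1.7265  5.9922]
F a,n,y 3.031750793046751 5.442566141470553 0.2738628254078093
shift cm [ 0.1357  0.018  -0.0129] norm 0.1375376498876038
rot [ 0.0006  0.0007 -0.0026] deg 0.15662401668695256
```

move_arm(
  deltas=[
    [[0.1, 0, 0], [0, 0, 0]],
    [[0, 0, 0], [0, 0, 0]],
    [[0, 0, 0], [0, 0, 0]],
  ],
)

```text
clock: 10.57
ee_pos: [0.4456, 0.2347, 0.0651]
ee_rot: [0.597, 0.705, -0.247, 0.293]
wrist_force: [1.3, 0.4, 6.5]
gripper_width: 0.0268
gripper_force: 24.9
```

move_arm(
  deltas=[
    [[0.1, 0, 0], [0, 0, 0]],
    [[0, 0, 0], [0, 0, 0]],
    [[0, 0, 0], [0, 0, 0]],
  ],
)

```text
clock: 10.82
ee_pos: [0.4455, 0.2353, 0.0645]
ee_rot: [0.597, 0.705, -0.247, 0.293]
wrist_force: [1.5, 0.1, 7.3]
gripper_width: 0.0267
gripper_force: 24.9
```

```bash
python3 -c "
from h import *
for i in range(1):
  o=st();F=np.array(o['wrist_force']);print('F a,n,y',F@A,F@N,F@yr);go(seat(0,0),RS)"
```

```text
t 10.8167 p [0.4455 0.2353 0.0645] 
R [[-0.11521392383594198, 0.9862351922180331, 0.11859973602409452], [0.6966996216530866, 0.16533387809494693, -0.6980503892574885], [-0.7080504141251325, 0.002203266834580664, -0.706158450117595]] 
q [ 0.8223  0.4601  1.9073 -0.6114  1.3656  0.9714] w 0.026725783378670962 24.91582363843918 F [1.5466 0.1242 7.3283]
F a,n,y 5.277641432855972 5.086088800046539 1.5456233696338877
shift cm [-0.0355  0.0189 -0.0156] norm 0.043101174560253516
rot [ 0.0005  0.0013 -0.0026] deg 0.1696235225642703
```

move_arm(
  deltas=[
    [[0.1, 0, 0], [0, 0, 0]],
    [[0.1, 0, 0], [0, 0, 0]],
    [[0, 0, 0], [0, 0, 0]],
    [[0, 0, 0], [0, 0, 0]],
  ],
)

```text
clock: 11.15
ee_pos: [0.4455, 0.2354, 0.0644]
ee_rot: [0.597, 0.704, -0.248, 0.295]
wrist_force: [1.0, -3.5, 12.8]
gripper_width: 0.0267
gripper_force: 24.9
```

```bash
python3 -c "
from h import *
for i in range(1):
  o=st();F=np.array(o['wrist_force']);print('F a,n,y',F@A,F@N,F@yr);go(seat(0,0),RS)
shot('w4');a=cv2.imread('pics/w3_raw.png',0).astype(int); b=cv2.imread('pics/w4_raw.png',0).astype(int)
print(a[140:200:2,256:264].mean(1).astype(int)); print(b[140:200:2,256:264].mean(1).astype(int))
"
```

```text
t 11.15 p [0.4455 0.2354 0.0644] 
R [[-0.11448333693955569, 0.9863203857519782, 0.1185987445686219], [0.6939743865372969, 0.16482666767486898, -0.7008792481257957], [-0.7108397262346602, 0.0020654958889750885, -0.7033509915635053]] 
q [ 0.8235  0.4627  1.9058 -0.6127  1.3687  0.9733] w 0.02672119503785633 24.899493008852005 F [ 1.0437 -3.5031 12.7962]
F a,n,y 11.613688854559287 6.482844636036492 0.44488835950440847
shift cm [-0.0437  0.0217 -0.0157] norm 0.05123061760614255
rot [ 0.0001  0.0053 -0.0029] deg 0.3447550806447053
[157 158 158 132  75  93 123 177 182 183 184 185 188 194 215 216 220 220
 220 201 154 150 150 150 151 150 149 163 249 252]
[104 104 107 136 162 166 164 161 159 170 204 207 208 208 208 208 208 208
 209 194 154 150 151 151 151 151 150 151 243 253]
```

Toe contact felt (11.6 N along the axis, within 0.5 mm of the prediction). Relax and let go.

move_arm(
  deltas=[
    [[-0.15, 0, 0], [0, 0, 0]],
    [[0, 0, 0], [0, 0, 0]],
  ],
)

```text
clock: 11.37
ee_pos: [0.4456, 0.2353, 0.0644]
ee_rot: [0.597, 0.705, -0.247, 0.293]
wrist_force: [0.4, 0.5, 7.0]
gripper_width: 0.027
gripper_force: 24.9
```

move_arm(
  deltas=[
    [[0, 0, 0], [0, 0, 0]],
    [[0, 0, 0], [0, 0, 0]],
    [[0, 0, 0], [0, 0, 0]],
    [[0, 0, 0], [0, 0, 0]],
    [[0, 0, 0], [0, 0, 0]],
    [[0, 0, 0], [0, 0, 0]],
    [[0, 0, 0], [0, 0, 0]],
    [[0, 0, 0], [0, 0, 0]],
  ],
  hand=0.4,
)

```text
clock: 12.03
ee_pos: [0.4447, 0.236, 0.0626]
ee_rot: [0.597, 0.705, -0.247, 0.292]
wrist_force: [-0.9, -1.0, 0.6]
gripper_width: 0.0529
gripper_force: 0.0
```

```bash
python3 -c "
from h import *
o=st();shot('w5');b=cv2.imread('pics/w5_raw.png',0).astype(int)
print(b[140:200:2,256:264].mean(1).astype(int)); 
"
```

```text
t 12.0333 p [0.4447 0.236  0.0626] 
R [[-0.1161539187927526, 0.9862949703157322, 0.11717721057857516], [0.6980337065668567, 0.1649893804666216, -0.6967979971482235], [-0.7065813552915348, 0.0008578246496204756, -0.7076312969981249]] 
q [ 0.823   0.462   1.9078 -0.609   1.3629  0.972 ] w 0.052930187137833255 0.0 F [-0.8536 -1.0001  0.5725]
[102 103 103 103 103 125 159 167 164 163 162 160 201 207 206 208 207 206
 207 207 208 192 152 149 149 149 151 150 149 149]
```

move_arm(
  deltas=[
    [[0, 0, -0.7], [0, 0, 0]],
    [[0, 0, -1.5], [0, 0, 0]],
    [[0, 0, -2.5], [0, 0, 0]],
    [[0, 0, -3], [0, 0, 0]],
    [[0, 0, -3], [0, 0, 0]],
    [[-0.8, 0, -2.5], [0, 0, 0]],
    [[-1.6, 0, -1.6], [0, 0, 0]],
    [[-1.6, 0, -1.6], [0, 0, 0]],
    [[-1.2, 0, -1.2], [0, 0, 0]],
    [[-0.5, 0, -0.5], [0, 0, 0]],
    [[0, 0, 0], [0, 0, 0]],
  ],
)

```text
clock: 13.0
ee_pos: [0.4307, 0.3235, 0.2335]
ee_rot: [0.598, 0.705, -0.244, 0.292]
wrist_force: [-0.3, 0.9, 0.3]
gripper_width: 0.0529
gripper_force: 0.0
```

move_arm(
  deltas=[
    [[0, 0, 0], [0, 0.1122, 0]],
    [[0, 0, 0], [0, 0.1122, 0]],
    [[0, 0, 0], [0, 0.1122, 0]],
    [[0, 0, 0], [0, 0.1122, 0]],
    [[0, 0, 0], [0, 0.1122, 0]],
    [[0, 0, 0], [0, 0.1122, 0]],
    [[0, 0, 0], [0, 0.1122, 0]],
    [[0, 0, 0], [0, 0.1122, 0]],
    [[0, 0, 0], [0, 0.1122, 0]],
    [[0, 0, 0], [0, 0.1122, 0]],
    [[0, 0, 0], [0, 0.1122, 0]],
    [[0, 0, 0], [0, 0.1122, 0]],
    [[0, 0, 0], [0, 0.1122, 0]],
    [[0, 0, 0], [0, 0.1122, 0]],
    [[0, 0, 0], [0, 0, 0]],
    [[0, 0, 0], [0, 0, 0]],
  ],
)

```text
clock: 14.33
ee_pos: [0.4294, 0.3208, 0.2283]
ee_rot: [0.599, 0.704, 0.246, -0.293]
wrist_force: [-0.3, -0.5, 0.3]
gripper_width: 0.0528
gripper_force: 0.0
```

```bash
cat >> h.py <<'E'
RG=np.c_[N,yr,-A]
E
python3 -c "
from h import *
st();go(T+.175*A,RG)
# tube pose seen from side camera
c=camera_info('side'); im=grab_frame('side')[130:220,130:230,::-1]; k=6
b=cv2.resize(im,None,fx=k,fy=k,interpolation=cv2.INTER_CUBIC)
for s,n,y in ((0,0,0),(119,0,0),(119,0,18),(119,0,-18),(119,18,0),(119,-18,0),(101,0,18),(101,0,-18)):
  u=(pj('side',T+s/1e3*A+n/1e3*N+y/1e3*yr,c)-[130,130])*k+k/2; cv2.circle(b,(int(u[0]),int(u[1])),2,(0,0,255),-1)
cv2.imwrite('pics/s3.png',b)"
```

```text
t 14.3333 p [0.4294 0.3208 0.2283] 
R [[-0.1106224383090531, 0.9868684500579431, -0.11770020570412493], [0.6992355588412692, 0.16144037408173845, 0.6964241802725453], [0.7062806166068116, -0.0052600281921236225, -0.7079124400015304]] 
q [ 0.1244 -0.0144  2.1298  0.8489  1.2231 -0.4226] w 0.05281599899801415 0.0 F [-0.3074 -0.5355  0.2943]
shift cm [-15.9477   0.3073  -6.7873] norm 17.334654793599704
rot [ 0.0001  0.0011 -0.0075] deg 0.4368017324044065
```

View pics/s3.png

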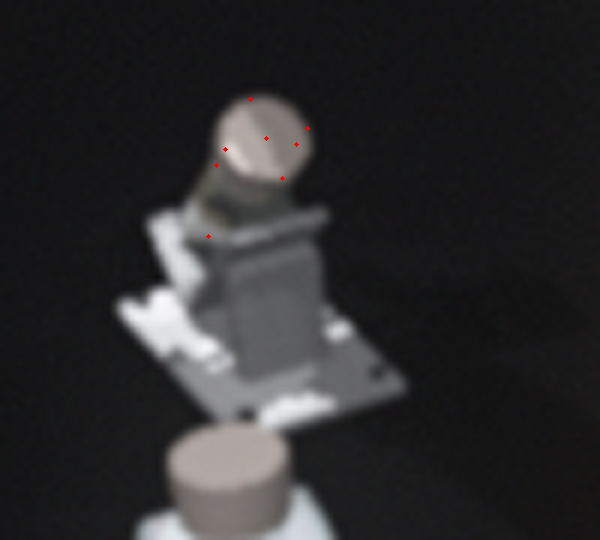

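Side view: the tube is in the rest, with its cap face at (266,138) exactly as predicted. Moving to the cap along the axis.

move_arm(
  deltas=[
    [[-0.5, 0.1, -1.3], [0, 0, 0]],
    [[-1.5, 0.1, -2.2], [0, 0, 0]],
    [[-2.5, 0.1, -2], [0, 0, 0]],
    [[-3, 0, -1], [0, 0, -0.0075]],
    [[-3, 0, -0.3], [0, 0, 0]],
    [[-2.8, 0, 0], [0, 0, 0]],
    [[-1.7, 0, 0], [0, 0, 0]],
    [[-0.9, 0, 0], [0, 0, 0]],
    [[0, 0, 0], [0, 0, 0]],
    [[0, 0, 0], [0, 0, 0]],
    [[0, 0, 0], [0, 0, 0]],
  ],
)

```text
clock: 15.3
ee_pos: [0.4607, 0.1656, 0.1677]
ee_rot: [0.593, 0.708, 0.249, -0.291]
wrist_force: [0.9, -0.2, -0.3]
gripper_width: 0.0527
gripper_force: 0.0
```

```bash
python3 -c "
from h import *
st();go(T+.1045*A,RG)"
```

```text
t 15.3 p [0.4607 0.1656 0.1677] 
R [[-0.12684129025541807, 0.9851195154364651, -0.11597770213521896], [0.6954909885401155, 0.171691876941736, 0.6977207064805496], [0.7072507136410923, 0.007838347941280244, -0.7069193648187307]] 
q [-0.1919  0.1196  2.1194  0.7525  1.3241 -0.7208] w 0.05270567668692461 0.0 F [ 0.8586 -0.1615 -0.2571]
shift cm [-0.4653 -0.3301  7.1414] norm 7.164160945004754
rot [ 0.002  -0.0003  0.0091] deg 0.532913246323848
```

move_arm(
  deltas=[
    [[-0.45, -0.3, 0], [0, 0, 0.009]],
    [[0, 0, 1.2], [0, 0, 0]],
    [[0, 0, 1.4], [0, 0, 0]],
    [[0, 0, 1.2], [0, 0, 0]],
    [[0, 0, 0.7], [0, 0, 0]],
    [[0, 0, 0], [0, 0, 0]],
    [[0, 0, 0], [0, 0, 0]],
    [[0, 0, 0], [0, 0, 0]],
  ],
)

```text
clock: 15.97
ee_pos: [0.4528, 0.1925, 0.1318]
ee_rot: [0.597, 0.705, 0.248, -0.292]
wrist_force: [0.4, -0.1, -0.3]
gripper_width: 0.0527
gripper_force: 0.0
```

```bash
python3 -c "
from h import *
st();go(T+.1045*A,RG)"
```

```text
t 15.9667 p [0.4528 0.1925 0.1318] 
R [[-0.11619530963031476, 0.9864348555502107, -0.11595225644872292], [0.6969247483829164, 0.1641529221186512, 0.6981043713165798], [0.7076683864009501, 0.0003064564294485983, -0.7065446631127664]] 
q [-0.1417  0.1549  2.1623  0.7937  1.2418 -0.7386] w 0.052749828319010594 0.0 F [ 0.3592 -0.1409 -0.2859]
shift cm [0.1041 0.0076 2.6371] norm 2.639122686287026
rot [ 0.0021 -0.0008 -0.0017] deg 0.1596050107985071
```

move_arm(
  deltas=[
    [[0.08, 0, 0.8], [0, 0, 0]],
    [[0, 0, 0.8], [0, 0, 0]],
    [[0, 0, 0.6], [0, 0, 0]],
    [[0, 0, 0.4], [0, 0, 0]],
    [[0, 0, 0], [0, 0, 0]],
    [[0, 0, 0], [0, 0, 0]],
    [[0, 0, 0], [0, 0, 0]],
  ],
)

```text
clock: 16.55
ee_pos: [0.4496, 0.2112, 0.1138]
ee_rot: [0.597, 0.705, 0.248, -0.292]
wrist_force: [-0.3, 0.4, -0.3]
gripper_width: 0.0532
gripper_force: 0.0
```

```bash
python3 -c "
from h import *
st();go(T+.1045*A,RG)"
```

```text
t 16.55 p [0.4496 0.2112 0.1138] 
R [[-0.115903858278188, 0.9864507713780857, -0.11610844622080663], [0.6969428609531099, 0.1640575374432261, 0.6981087114300744], [0.707698342659303, -7.4595375894603855e-06, -0.7065147243629333]] 
q [-0.1047  0.1767  2.1801  0.8231  1.1953 -0.7493] w 0.05324298028026153 0.0 F [-0.2981  0.4444 -0.2636]
shift cm [0.037  0.0242 0.0247] norm 0.05068038196661256
rot [ 0.0019 -0.0008 -0.0019] deg 0.16464929399312403
```

Aligned within 0.5 mm. Grip the cap.

move_arm(
  deltas=[
    [[0, 0, 0], [0, 0, 0]],
    [[0, 0, 0], [0, 0, 0]],
    [[0, 0, 0], [0, 0, 0]],
    [[0, 0, 0], [0, 0, 0]],
    [[0, 0, 0], [0, 0, 0]],
    [[0, 0, 0], [0, 0, 0]],
  ],
  hand=1,
  newtons=35,
)

```text
clock: 17.05
ee_pos: [0.4498, 0.211, 0.114]
ee_rot: [0.597, 0.705, 0.248, -0.292]
wrist_force: [0.5, -0.2, 1.6]
gripper_width: 0.0354
gripper_force: 35.0
```

```bash
python3 -c "
from h import *
st();go(T+.1045*A,RG);shot('w6')"
```

```text
t 17.05 p [0.4498 0.211  0.114 ] 
R [[-0.1160047364689763, 0.9865044046183022, -0.11555068491987652], [0.6970171375095995, 0.16373412332345388, 0.6981104832885869], [0.7076086567691833, 0.0004433149999962249, -0.7066044100747767]] 
q [-0.1051  0.1765  2.1799  0.8231  1.1953 -0.7494] w 0.03543686044221216 35.0015652179718 F [ 0.5334 -0.1587  1.5931]
shift cm [0.0394 0.0052 0.0493] norm 0.06331350119283609
rot [ 0.0025 -0.0007 -0.0019] deg 0.18269359250520764
```

move_arm(
  deltas=[
    [[0.4, 0, -0.4], [0, 0, 0]],
    [[0.9, 0, -0.9], [0, 0, 0]],
    [[1.4, 0, -1.4], [0, 0, 0]],
    [[1.8, 0, -1.8], [0, 0, 0]],
    [[1.8, 0, -1.8], [0, 0, 0]],
    [[1.8, 0, -1.8], [0, 0, 0]],
    [[1.8, 0, -1.8], [0, 0, 0]],
    [[1.4, 0, -1.4], [0, 0, 0]],
    [[0.7, 0, -0.7], [0, 0, 0]],
    [[0, 0, 0], [0, 0, 0]],
  ],
)

```text
clock: 17.93
ee_pos: [0.4507, 0.211, 0.2868]
ee_rot: [0.596, 0.706, 0.249, -0.29]
wrist_force: [0.5, 0.1, -0.9]
gripper_width: 0.0351
gripper_force: 35.0
```

move_arm(
  deltas=[
    [[0, 0, 0], [0, -0.05, 0]],
    [[0, 0, 0], [0, -0.08, 0]],
    [[0, 0, 0], [0, -0.09, 0]],
    [[0, 0, 0], [0, -0.09, 0]],
    [[0, 0, 0], [0, -0.09, 0]],
    [[0, 0, 0], [0, -0.09, 0]],
    [[0, 0, 0], [0, -0.09, 0]],
    [[0, 0, 0], [0, -0.09, 0]],
    [[0, 0, 0], [0, -0.07, 0]],
    [[0, 0, 0], [0, -0.045, 0]],
    [[0, 0, 0], [0, 0, 0.05]],
    [[0, 0, 0], [0, 0, 0]],
  ],
)

```text
clock: 18.93
ee_pos: [0.4483, 0.2116, 0.2816]
ee_rot: [0.665, 0.747, -0.001, -0.001]
wrist_force: [0.1, 0.1, -0.6]
gripper_width: 0.035
gripper_force: 35.0
```

```bash
cat >> h.py <<'E'
def RV(deg):
    a=np.radians(deg); return np.array([[-np.sin(a),np.cos(a),0],[np.cos(a),np.sin(a),0],[0,0,-1.]])
E
python3 -c "
from h import *
st();go([.53,-.022,.2],RV(6.7))"
```

```text
t 18.9333 p [0.4483 0.2116 0.2816] 
R [[-0.11548610095670661, 0.9933032046406232, -0.00342113087823863], [0.993309068457265, 0.11548622598629646, -0.0001616415881464221], [0.00023453438622392264, -0.0034169076825010776, -0.9999941348505557]] 
q [ 0.3899 -0.103   1.9197  0.0012  1.3281  0.2739] w 0.034979325933130655 34.999154806137085 F [ 0.1318  0.0985 -0.5779]
shift cm [-24.1475   5.4461   8.1381] norm 26.05745355601903
rot [-0.0034 -0.0002 -0.0012] deg 0.20778609775123896
```

move_arm(
  deltas=[
    [[-1, 0.2, 0], [0, 0, 0]],
    [[-2, 0.5, 0], [0, 0, 0]],
    [[-3, 0.7, 0], [0, 0, 0]],
    [[-3, 0.7, 0], [0, 0, 0]],
    [[-3, 0.7, 0], [0, 0, 0]],
    [[-3, 0.7, 0], [0, 0, 0]],
    [[-3, 0.7, 0], [0, 0, 0]],
    [[-3, 0.7, 0], [0, 0, 0]],
    [[-2, 0.5, 1], [0, 0, 0]],
    [[-1.15, 0.4, 2], [0, 0, 0]],
    [[0, 0.35, 2.5], [0, 0, 0]],
    [[0, 0, 1.6], [0, 0, 0]],
    [[0, 0, 1], [0, 0, 0]],
    [[0, 0, 0], [0, 0, 0]],
    [[0, 0, 0], [0, 0, 0]],
    [[0, 0, 0], [0, 0, 0]],
  ],
)

```text
clock: 20.27
ee_pos: [0.5388, -0.0221, 0.2033]
ee_rot: [0.665, 0.747, 0.001, 0.0]
wrist_force: [-0.8, 0.7, -0.9]
gripper_width: 0.0351
gripper_force: 35.0
```

```bash
cat > fit.py <<'E'
from h import *
from scipy.optimize import minimize
from scipy.ndimage import map_coordinates
def outline(x,y,deg):
    "fork slots (z=.13) and hung cap top (z=.148) from fork_left home and yaw"
    a=np.radians(deg);ex=np.array([np.cos(a),np.sin(a)]);ey=np.array([-ex[1],ex[0]])
    P=[];G=[]
    th=np.linspace(-np.pi/2,np.pi/2,30)
    for g,k in enumerate((0,-.062)):
        loc=[(s,e*.01575) for e in (-1,1) for s in np.linspace(-.022,0,20)]+[(-.00175+.01575*np.cos(t),.01575*np.sin(t)) for t in th]
        P+=[[*(np.array([x,y])+u*ex+(v+k)*ey),.13] for u,v in loc]; G+=[g]*len(loc)
    c=np.array([x,y])-.062*ey
    P+=[[*(c+.018*np.array([np.cos(t),np.sin(t)])),.148] for t in np.linspace(0,2*np.pi,60,endpoint=False)]; G+=[2]*60
    return np.array(P),np.array(G)
def grad(im):
    g=0
    for ch in range(3):
        f=cv2.GaussianBlur(im[:,:,ch].astype(np.float32),(0,0),1.0)
        g=g+np.hypot(cv2.Sobel(f,5,1,0),cv2.Sobel(f,5,0,1))
    return np.minimum(g,300)
def score(p,g,c,groups):
    P,G=outline(*p);P=P[np.isin(G,groups)]
    q=(c['R']@P.T).T+c['t'];u=c['fx']*q[:,0]/q[:,2]+c['cx'];v=c['fy']*q[:,1]/q[:,2]+c['cy']
    return map_coordinates(g,[v,u],order=1,mode='constant').mean()
def run(im,c,groups,p0=(.6097,-.012,6.7)):
    g=grad(im);best=max(((score((p0[0]+dx/1e3,p0[1]+dy/1e3,p0[2]+dd),g,c,groups),dx,dy,dd) for dx in np.arange(-8,8.1,.5) for dy in np.arange(-8,8.1,.5) for dd in (-1,0,1)))
    return best,score(p0,g,c,groups)
E
python3 -c "
from fit import *
st()
c=shot('w7');im=cv2.imread('pics/w7_raw.png')
for nm in ('wrist','top','side'):
  if nm=='wrist': I,C=im,c
  else: I,C=cv2.imread('pics/%s.raw.png'%nm[0]),camera_info(nm)
  for gr in ((0,),(1,),(2,),(0,1,2)): print(nm,gr,run(I,C,gr))
  P,G=outline(.6097,-.012,6.7);q=(C['R']@P.T).T+C['t'];print('rows',(C['fy']*q[:,1]/q[:,2]+C['cy'])[[0,50,100,150]],(C['fx']*q[:,0]/q[:,2]+C['cx'])[[0,50,100,150]])
"
```

```text
t 20.2667 p [ 0.5388 -0.0221  0.2033] 
R [[-0.1145666896825874, 0.9934145599203987, 0.0014091676034364731], [0.9934151505098803, 0.11456524028226314, 0.0010697927368292824], [0.0009013060557776199, 0.0015224510593664971, -0.9999984348938582]] 
q [-0.0879  0.0322  1.9351  0.0013  1.173  -0.2032] w 0.035094953938933006 34.99854862689972 F [-0.799   0.7329 -0.9449]
wrist (0,) ((np.float32(261.15143), np.float64(2.0), np.float64(2.5), 1), np.float32(152.39645))
wrist (1,) ((np.float32(172.38458), np.float64(-2.5), np.float64(3.0), -1), np.float32(88.132675))
wrist (2,) ((np.float32(126.02801), np.float64(-3.0), np.float64(-8.0), 0), np.float32(85.50639))
wrist (0, 1, 2) ((np.float32(172.27617), np.float64(1.5), np.float64(3.0), -1), np.float32(109.83711))
rows [221.1206 210.661  257.0582 270.391 ] [324.2978 370.0898 336.704  371.3448]
top (0,) ((np.float32(202.0229), np.float64(5.5), np.float64(0.5), 1), np.float32(196.09781))
top (1,) ((np.float32(147.39694), np.float64(-6.0), np.float64(2.5), 1), np.float32(138.35577))
top (2,) ((np.float32(163.16873), np.float64(-7.0), np.float64(2.5), -1), np.float32(128.8139))
top (0, 1, 2) ((np.float32(161.76868), np.float64(-3.5), np.float64(-1.0), -1), np.float32(155.70294))
rows [186.2686 174.392  180.795  172.06  ] [257.7465 253.2213 268.281  268.0192]
side (0,) ((np.float32(300.0), np.float64(5.0), np.float64(2.5), 0), np.float32(300.0))
side (1,) ((np.float32(298.93613), np.float64(4.5), np.float64(2.0), -1), np.float32(288.05905))
side (2,) ((np.float32(198.59596), np.float64(-2.5), np.float64(4.0), 0), np.float32(188.49147))
side (0, 1, 2) ((np.float32(264.74542), np.float64(-1.5), np.float64(3.0), -1), np.float32(262.3681))
rows [183.3384 177.5132 188.4391 178.5757] [266.9224 277.7707 279.8306 289.0204]
```

```bash
python3 -c "
from fit import *
c=np.load('pics/w7.npy',allow_pickle=True).item();im=cv2.imread('pics/w7_raw.png')
g=grad(im)
r=sorted(((score((.6097+dx/1e3,-.012+dy/1e3,d),g,c,(0,)),dx,dy,d) for dx in np.arange(-1,6,.5) for dy in np.arange(0,5,.25) for d in np.arange(4,11,.5)),reverse=True)[:8]
for x in r: print(x)
a=np.radians(7);ex=np.array([np.cos(a),np.sin(a)]);ey=np.array([-ex[1],ex[0]])
G=cv2.cvtColor(im,cv2.COLOR_BGR2GRAY)
def samp(u,v):
    X=np.array([*(np.array([.6097,-.012])+u/1e3*ex+v/1e3*ey),.13]);p=pj('wrist',X,c);return int(map_coordinates(G.astype(float),[[p[1]],[p[0]]],order=1)[0])
print('v',list(range(-26,27,1)))
for u in (-30,-24,-18,-12,-6,0): print(u,[samp(u,v) for v in range(-26,27,1)])
print('along u',list(range(-40,26,2)))
for v in (-24,0,3,6,25): print(v,[samp(u,v) for u in range(-40,26,2)])
"
```

```text
(np.float32(264.12976), np.float64(2.0), np.float64(3.0), np.float64(10.5))
(np.float32(264.0236), np.float64(2.0), np.float64(3.0), np.float64(10.0))
(np.float32(263.58505), np.float64(2.0), np.float64(3.0), np.float64(9.5))
(np.float32(263.28027), np.float64(2.0), np.float64(2.75), np.float64(9.5))
(np.float32(263.07614), np.float64(2.0), np.float64(2.75), np.float64(10.0))
(np.float32(262.99496), np.float64(2.0), np.float64(3.25), np.float64(10.5))
(np.float32(262.79074), np.float64(2.0), np.float64(3.25), np.float64(10.0))
(np.float32(262.6848), np.float64(2.0), np.float64(2.75), np.float64(9.0))
v [-26, -25, -24, -23, -22, -21, -20, -19, -18, -17, -16, -15, -14, -13, -12, -11, -10, -9, -8, -7, -6, -5, -4, -3, -2, -1, 0, 1, 2, 3, 4, 5, 6, 7, 8, 9, 10, 11, 12, 13, 14, 15, 16, 17, 18, 19, 20, 21, 22, 23, 24, 25, 26]
-30 [18, 17, 24, 57, 117, 156, 173, 172, 169, 174, 175, 178, 173, 160, 139, 135, 132, 133, 132, 132, 133, 131, 131, 133, 137, 139, 140, 151, 170, 177, 179, 179, 178, 181, 179, 179, 180, 179, 179, 198, 237, 241, 226, 236, 242, 235, 231, 231, 230, 230, 229, 229, 232]
-24 
[... 1620 characters left out ...]
72, 173, 170, 172, 171, 171]
0 [179, 179, 179, 178, 178, 140, 133, 134, 133, 133, 134, 136, 132, 132, 133, 140, 159, 134, 133, 133, 134, 133, 133, 130, 133, 132, 111, 92, 170, 179, 184, 172, 170]
3 [179, 178, 179, 178, 180, 177, 141, 133, 134, 135, 135, 133, 132, 134, 133, 134, 133, 133, 133, 132, 132, 133, 134, 132, 132, 132, 113, 136, 249, 249, 247, 233, 190]
6 [181, 178, 177, 179, 179, 178, 148, 132, 135, 133, 135, 135, 133, 132, 133, 135, 133, 133, 133, 134, 133, 133, 135, 134, 135, 132, 116, 142, 248, 248, 248, 238, 237]
25 [247, 240, 248, 238, 230, 229, 221, 192, 241, 241, 240, 241, 241, 242, 244, 240, 239, 239, 239, 239, 238, 239, 239, 238, 238, 238, 238, 239, 239, 238, 237, 237, 237]
```

Profiles (wrist picture, in the fork plane) show the free slot's edges at v ≈ −13.2 and +18.1 mm (31.3 mm wide), its closed end at u ≈ 15 and the plate front at u ≈ −26. So home ≈ (0.6107, −0.0095), yaw 7°. Next, the held tube's true axis in the same picture.

```bash
python3 -c "
from fit import *
c=np.load('pics/w7.npy',allow_pickle=True).item();G=cv2.imread('pics/w7_raw.png',0).astype(float)
o=readout.get_obs();p=np.array(o['ee_pos']);R=Rn.from_quat(o['ee_rot']).as_matrix()
ex=np.array([np.cos(np.radians(7)),np.sin(np.radians(7)),0]);ey=np.array([-ex[1],ex[0],0])
def samp(u,v,h):
    q=pj('wrist',p+R[:,2]*h+u/1e3*ex+v/1e3*ey,c);return int(map_coordinates(G,[[q[1]],[q[0]]],order=1)[0])
print(pj('wrist',p+R[:,2]*.09,c),pj('wrist',p+R[:,2]*.105,c))
r=list(range(-24,25));print(r)
for u in (-6,-3,0,3,6): print('v prof u',u,[samp(u,v,.09) for v in r])
for v in (-8,-4,0,4): print('u prof v',v,[samp(u,v,.09) for u in r])
print('tip plane');
for u in (0,): print([samp(u,v,.105) for v in r])
for h in (.02,.04,.06): print('body u',h,[samp(u,0,h) for u in r])
"
```

```text
[259.9446 197.2714] [259.8863 192.0363]
[-24, -23, -22, -21, -20, -19, -18, -17, -16, -15, -14, -13, -12, -11, -10, -9, -8, -7, -6, -5, -4, -3, -2, -1, 0, 1, 2, 3, 4, 5, 6, 7, 8, 9, 10, 11, 12, 13, 14, 15, 16, 17, 18, 19, 20, 21, 22, 23, 24]
v prof u -6 [235, 191, 134, 120, 120, 121, 121, 120, 120, 116, 120, 123, 125, 127, 129, 121, 112, 118, 124, 123, 121, 112, 108, 106, 110, 108, 103, 99, 100, 115, 144, 167, 173, 173, 174, 175, 175, 160, 119, 59, 19, 16, 18, 21, 20, 21, 22, 25, 25]
v prof u -3 [227, 189, 144, 135, 129, 121, 120, 119, 118, 121, 120, 121, 124, 126, 132, 140, 138, 129, 126, 124, 128, 125, 126, 126, 127, 127, 128, 126, 126, 126, 133, 155, 170, 172, 171, 174, 173, 172, 149, 95, 32, 14, 19, 24, 24, 20, 24, 13, 25]
v prof u 0 [228, 188, 168, 170, 145, 117, 109, 112, 110, 110, 109, 112, 117, 122, 135, 150, 144, 127, 121, 118, 120, 121, 119, 121, 121, 122, 119, 121, 121, 120, 127, 150, 168, 171, 172, 172, 172, 170, 149, 96, 35, 13, 20, 22, 23, 21, 24, 22, 25]
v prof u 3 [240, 186, 127, 112, 114, 115, 115, 116, 113, 114, 114, 116, 119, 122, 125, 120, 107, 103, 107, 112, 116,
[... 1586 characters left out ...]
 42, 81, 89, 97, 116, 136, 154, 154, 156, 155, 155, 155, 155, 154, 154, 154, 155, 155, 155, 155, 155, 155, 152, 154, 155, 156, 154, 154, 153, 155, 156, 157, 156, 143, 127, 115, 98, 110, 153, 117, 30, 13, 15, 15, 12]
body u 0.04 [21, 12, 12, 14, 14, 14, 18, 34, 63, 93, 109, 117, 115, 117, 123, 123, 128, 122, 116, 120, 121, 120, 133, 155, 131, 116, 116, 113, 117, 118, 106, 100, 102, 108, 114, 111, 102, 93, 80, 119, 164, 177, 178, 176, 176, 177, 175, 175, 178]
body u 0.06 [13, 13, 10, 15, 14, 9, 9, 15, 58, 83, 93, 92, 93, 100, 110, 134, 160, 160, 138, 126, 128, 127, 127, 127, 125, 125, 124, 123, 124, 123, 119, 113, 109, 104, 103, 100, 101, 86, 51, 20, 70, 133, 168, 179, 177, 178, 179, 179, 178]
```

move_arm(
  deltas=[
    [[0.28, 0.2, 1], [0, 0, -0.007]],
    [[0, 0.3, 1.5], [0, 0, 0]],
    [[0, 0.5, 1.8], [0, 0, 0]],
    [[0, 0.4, 1.3], [0, 0, 0]],
    [[0, 0.5, 0.6], [0, 0, 0]],
    [[0, 0.3, 0.3], [0, 0, 0]],
    [[0, 0, 0], [0, 0, 0]],
    [[0, 0, 0], [0, 0, 0]],
    [[0, 0, 0], [0, 0, 0]],
  ],
)

```text
clock: 21.07
ee_pos: [0.5604, -0.0163, 0.1381]
ee_rot: [0.663, 0.749, 0.001, 0.0]
wrist_force: [-0.5, 0.4, -1.1]
gripper_width: 0.0351
gripper_force: 35.0
```

```bash
cat > m.py <<'E'
from fit import *
import sys
o=st();p=np.array(o['ee_pos']);R=Rn.from_quat(o['ee_rot']).as_matrix()
nm=sys.argv[1];c=shot(nm);G=cv2.imread(f'pics/{nm}_raw.png',0).astype(float)
ex=np.array([np.cos(np.radians(7)),np.sin(np.radians(7)),0]);ey=np.array([-ex[1],ex[0],0]);H=np.array([.6107,-.0095,.13])
def samp(X):
    q=pj('wrist',X,c);return int(map_coordinates(G,[[q[1]],[q[0]]],order=1)[0])
d=p-H;print('tcp rel home u,v mm',d@ex*1e3,d@ey*1e3,'z',p[2])
r=list(range(-19,20));print(r)
for u in (-18,-10,-4,0,4): print('slot v u',u,[samp(H+u/1e3*ex+v/1e3*ey) for v in r])
for v in (-2,2): print('slot u v',v,[(u,samp(H+u/1e3*ex+v/1e3*ey)) for u in range(8,20)])
for u in (-4,-2,0,2): print('tube v u',u,[samp(p+R[:,2]*.09+u/1e3*ex+v/1e3*ey) for v in r])
for v in (0,4): print('tube u v',v,[samp(p+R[:,2]*.09+u/1e3*ex+v/1e3*ey) for u in r])
E
python3 m.py w8
```

```text
t 21.0667 p [ 0.5604 -0.0163  0.1381] 
R [[-0.12152787097511707, 0.9925873116674576, 0.0011854505577227595], [0.9925875534088974, 0.12152656976314159, 0.0011142976908701623], [0.0009619740094742199, 0.0013120816947811865, -0.9999986765229399]] 
q [-0.0742  0.1333  1.954   0.0014  1.0531 -0.1967] w 0.03514210073715516 34.998688101768494 F [-0.5316  0.3948 -1.0942]
tcp rel home u,v mm -50.74000471268805 -0.5969575812479293 z 0.13812142502012328
[-19, -18, -17, -16, -15, -14, -13, -12, -11, -10, -9, -8, -7, -6, -5, -4, -3, -2, -1, 0, 1, 2, 3, 4, 5, 6, 7, 8, 9, 10, 11, 12, 13, 14, 15, 16, 17, 18, 19]
slot v u -18 [12, 6, 14, 16, 12, 18, 13, 13, 18, 19, 19, 14, 22, 17, 22, 18, 18, 16, 19, 20, 22, 16, 15, 28, 79, 124, 136, 134, 135, 135, 136, 135, 134, 135, 139, 200, 242, 246, 246]
slot v u -10 [20, 9, 18, 21, 16, 18, 21, 21, 16, 19, 18, 20, 44, 100, 154, 175, 174, 148, 135, 133, 134, 134, 134, 134, 134, 138, 157, 158, 137, 135, 135, 133, 137, 136, 135, 135, 133, 136, 134]
slot v u -4 [16, 14, 16, 23, 38, 60, 82, 135, 175, 177, 177, 178, 180, 178, 175, 156, 141, 133, 134, 135, 132, 133, 13
[... 1248 characters left out ...]
4, 123, 124, 125, 125, 124, 124, 123, 131, 155, 172, 176, 175, 176, 175, 173, 151, 99, 36, 15, 18, 22]
tube v u 2 [115, 108, 105, 103, 108, 115, 120, 125, 129, 127, 122, 111, 110, 119, 123, 120, 124, 122, 123, 121, 121, 122, 121, 123, 121, 134, 156, 174, 174, 174, 174, 173, 172, 147, 84, 24, 10, 8, 12]
tube u v 0 [17, 18, 21, 47, 95, 115, 108, 99, 98, 96, 99, 99, 98, 107, 121, 128, 130, 130, 126, 124, 123, 121, 122, 120, 118, 113, 110, 110, 107, 109, 109, 120, 140, 168, 184, 185, 186, 185, 183]
tube u v 4 [15, 18, 6, 23, 75, 142, 174, 174, 159, 143, 128, 122, 113, 106, 116, 127, 131, 127, 128, 124, 123, 123, 121, 118, 118, 116, 123, 136, 153, 164, 169, 165, 172, 182, 185, 184, 185, 184, 185]
```

Tube and slot are aligned to ~0.3 mm. Insert.

move_arm(
  deltas=[
    [[-0.03, 0.3, 0], [0, 0, 0]],
    [[0, 0.4, 0], [0, 0, 0]],
    [[0, 0.4, 0], [0, 0, 0]],
    [[0, 0.4, 0], [0, 0, 0]],
    [[0, 0.4, 0], [0, 0, 0]],
    [[0, 0, 0], [0, 0, 0]],
    [[0, 0, 0], [0, 0, 0]],
  ],
)

```text
clock: 21.7
ee_pos: [0.5789, -0.0142, 0.1371]
ee_rot: [0.663, 0.749, 0.0, -0.001]
wrist_force: [-0.1, 0.4, -0.4]
gripper_width: 0.0347
gripper_force: 35.0
```

move_arm(
  deltas=[
    [[0, 0.4, 0], [0, 0, 0]],
    [[0, 0.4, 0], [0, 0, 0]],
    [[0, 0.4, 0], [0, 0, 0]],
    [[0, 0.4, 0], [0, 0, 0]],
    [[0, 0, 0], [0, 0, 0]],
    [[0, 0, 0], [0, 0, 0]],
  ],
)

```text
clock: 22.2
ee_pos: [0.5948, -0.0123, 0.1372]
ee_rot: [0.663, 0.749, 0.0, -0.001]
wrist_force: [-0.1, 0.3, -0.4]
gripper_width: 0.0351
gripper_force: 35.0
```

```bash
python3 m.py w9 | head -9
```

```text
t 22.2 p [ 0.5948 -0.0123  0.1372] 
R [[-0.12139318608279241, 0.9926044679144731, -0.0002542614692886266], [0.9926037133630009, 0.12139340842745634, 0.0012282541864719076], [0.001250036259615391, -0.00010327918956567041, -0.9999992133710702]] 
q [-0.0632  0.1973  1.881   0.0014  1.0636 -0.1856] w 0.03513031109172955 34.99867379665375 F [-0.1177  0.3283 -0.414 ]
tcp rel home u,v mm -16.11488097563688 -0.8212399396137009 z 0.1371735416094319
[-19, -18, -17, -16, -15, -14, -13, -12, -11, -10, -9, -8, -7, -6, -5, -4, -3, -2, -1, 0, 1, 2, 3, 4, 5, 6, 7, 8, 9, 10, 11, 12, 13, 14, 15, 16, 17, 18, 19]
slot v u -18 [158, 157, 155, 156, 171, 205, 212, 188, 159, 157, 158, 158, 158, 160, 157, 158, 160, 158, 159, 158, 158, 158, 159, 159, 158, 159, 200, 247, 248, 189, 137, 128, 123, 122, 123, 121, 182, 242, 244]
slot v u -10 [157, 157, 160, 158, 157, 159, 158, 159, 158, 159, 157, 159, 160, 156, 157, 156, 157, 158, 159, 158, 158, 159, 159, 157, 160, 157, 158, 153, 127, 118, 117, 108, 101, 98, 104, 186, 240, 241, 241]
slot v u -4 [156, 157, 156, 158, 157, 158, 158, 159, 158, 157, 160, 158, 157, 159, 158, 159, 158, 157, 159, 160, 158, 159, 160, 158, 148, 120, 100, 99, 96, 99, 104, 122, 132, 134, 133, 196, 240, 241, 240]
slot v u 0 [157, 157, 159, 157, 169, 199, 208, 184, 159, 158, 156, 159, 159, 158, 158, 156, 157, 159, 158, 153, 135, 112, 100, 103, 109, 115, 123, 133, 133, 135, 132, 135, 135, 133, 134, 196, 240, 240, 241]
```

move_arm(
  deltas=[
    [[0, 0.4, 0], [0, 0, 0]],
    [[0, 0.4, 0], [0, 0, 0]],
    [[0, 0.3, 0], [0, 0, 0]],
    [[0, 0.2, 0], [0, 0, 0]],
    [[0, 0.1, 0], [0, 0, 0]],
    [[0, 0, 0], [0, 0, 0]],
    [[0, 0, 0], [0, 0, 0]],
  ],
)

```text
clock: 22.83
ee_pos: [0.6084, -0.0106, 0.1371]
ee_rot: [0.663, 0.749, 0.0, -0.001]
wrist_force: [-0.4, 0.4, -1.0]
gripper_width: 0.0349
gripper_force: 35.0
```

move_arm(
  deltas=[
    [[0, 0.1, 0], [0, 0, 0]],
    [[0, 0.1, 0], [0, 0, 0]],
    [[0, 0, 0], [0, 0, 0]],
    [[0, 0, 0], [0, 0, 0]],
  ],
)

```text
clock: 23.17
ee_pos: [0.6104, -0.0104, 0.1372]
ee_rot: [0.663, 0.749, 0.0, -0.0]
wrist_force: [-0.1, -0.7, -0.5]
gripper_width: 0.0353
gripper_force: 35.0
```

move_arm(
  deltas=[
    [[0, 0.1, 0], [0, 0, 0]],
    [[0, 0, 0], [0, 0, 0]],
    [[0, 0, 0], [0, 0, 0]],
  ],
)

```text
clock: 23.42
ee_pos: [0.6112, -0.0102, 0.1371]
ee_rot: [0.663, 0.749, 0.0, -0.001]
wrist_force: [-0.2, -0.5, 0.1]
gripper_width: 0.0353
gripper_force: 35.0
```

move_arm(
  deltas=[
    [[0, 0.1, 0], [0, 0, 0]],
    [[0, 0, 0], [0, 0, 0]],
    [[0, 0, 0], [0, 0, 0]],
  ],
)

```text
clock: 23.67
ee_pos: [0.6114, -0.0102, 0.1371]
ee_rot: [0.663, 0.749, -0.0, -0.001]
wrist_force: [-5.4, -0.6, 2.6]
gripper_width: 0.0348
gripper_force: 35.0
```

move_arm(
  deltas=[
    [[0, 0.1, 0], [0, 0, 0]],
    [[0, 0, 0], [0, 0, 0]],
    [[0, 0, 0], [0, 0, 0]],
  ],
)

```text
clock: 23.92
ee_pos: [0.6115, -0.0102, 0.137]
ee_rot: [0.663, 0.749, -0.001, -0.002]
wrist_force: [-8.5, -1.8, 4.8]
gripper_width: 0.0352
gripper_force: 35.0
```

Closed end felt at about the predicted place (−8.5 N). Ease off and lower the cap onto the plate.

move_arm(
  deltas=[
    [[0, -0.2, 0], [0, 0, 0]],
    [[0, 0, 0.1], [0, 0, 0]],
    [[0, 0, 0.1], [0, 0, 0]],
    [[0, 0, 0], [0, 0, 0]],
    [[0, 0, 0], [0, 0, 0]],
  ],
)

```text
clock: 24.33
ee_pos: [0.6113, -0.0103, 0.135]
ee_rot: [0.663, 0.749, 0.0, -0.001]
wrist_force: [-3.0, -0.8, 0.3]
gripper_width: 0.0352
gripper_force: 35.0
```

move_arm(
  deltas=[
    [[0, 0, 0.07], [0, 0, 0]],
    [[0, 0, 0], [0, 0, 0]],
    [[0, 0, 0], [0, 0, 0]],
  ],
)

```text
clock: 24.58
ee_pos: [0.6113, -0.0103, 0.1343]
ee_rot: [0.663, 0.749, 0.0, -0.001]
wrist_force: [-4.3, -0.5, 0.3]
gripper_width: 0.0349
gripper_force: 35.0
```

move_arm(
  deltas=[
    [[0, 0, 0.07], [0, 0, 0]],
    [[0, 0, 0], [0, 0, 0]],
    [[0, 0, 0], [0, 0, 0]],
  ],
)

```text
clock: 24.83
ee_pos: [0.6114, -0.0103, 0.1338]
ee_rot: [0.663, 0.749, 0.0, -0.001]
wrist_force: [-3.4, 0.0, 1.2]
gripper_width: 0.0351
gripper_force: 35.0
```

move_arm(
  deltas=[
    [[0, 0, 0.06], [0, 0, 0]],
    [[0, 0, 0], [0, 0, 0]],
    [[0, 0, 0], [0, 0, 0]],
  ],
)

```text
clock: 25.08
ee_pos: [0.6114, -0.0103, 0.1337]
ee_rot: [0.663, 0.749, 0.0, -0.001]
wrist_force: [-4.5, -1.4, 3.7]
gripper_width: 0.0348
gripper_force: 35.0
```

move_arm(
  deltas=[
    [[0, 0, 0.05], [0, 0, 0]],
    [[0, 0, 0], [0, 0, 0]],
    [[0, 0, 0], [0, 0, 0]],
  ],
)

```text
clock: 25.33
ee_pos: [0.6114, -0.0103, 0.1337]
ee_rot: [0.663, 0.749, 0.0, -0.0]
wrist_force: [-6.7, -0.1, 6.5]
gripper_width: 0.0351
gripper_force: 35.0
```

Cap seated. Relieve, open, then retreat upward.

move_arm(
  deltas=[
    [[0, 0, -0.1], [0, 0, 0]],
    [[0, 0, 0], [0, 0, 0]],
  ],
)

```text
clock: 25.5
ee_pos: [0.6113, -0.0103, 0.1337]
ee_rot: [0.663, 0.749, 0.0, -0.0]
wrist_force: [-3.9, 0.6, 3.5]
gripper_width: 0.0351
gripper_force: 35.0
```

move_arm(
  deltas=[
    [[0, 0, 0], [0, 0, 0]],
    [[0, 0, 0], [0, 0, 0]],
    [[0, 0, 0], [0, 0, 0]],
    [[0, 0, 0], [0, 0, 0]],
    [[0, 0, 0], [0, 0, 0]],
    [[0, 0, 0], [0, 0, 0]],
  ],
  hand=0.4,
)

```text
clock: 26.0
ee_pos: [0.6117, -0.0102, 0.1337]
ee_rot: [0.663, 0.749, 0.001, -0.0]
wrist_force: [0.2, 0.3, 0.1]
gripper_width: 0.0531
gripper_force: 0.0
```

move_arm(
  deltas=[
    [[0, 0, -0.3], [0, 0, 0]],
    [[0, 0, -0.8], [0, 0, 0]],
    [[0, 0, -1.5], [0, 0, 0]],
    [[0, 0, -2], [0, 0, 0]],
    [[0, 0, -2], [0, 0, 0]],
    [[0, 0, -2], [0, 0, 0]],
    [[0, 0, -1], [0, 0, 0]],
    [[0, 0, 0], [0, 0, 0]],
    [[0, 0, 0], [0, 0, 0]],
  ],
)

```text
clock: 26.75
ee_pos: [0.6118, -0.0104, 0.2304]
ee_rot: [0.663, 0.749, 0.001, 0.0]
wrist_force: [0.8, -0.8, -0.3]
gripper_width: 0.0528
gripper_force: 0.0
```

```bash
python3 -c "
from fit import *
st()
c=shot('w10');G=cv2.imread('pics/w10_raw.png',0).astype(float)
ex=np.array([np.cos(np.radians(7)),np.sin(np.radians(7)),0]);ey=np.array([-ex[1],ex[0],0])
r=list(range(-24,25));print(r)
for nm,Hc in (('new',np.array([.6107,-.0095,.148])),('hung',np.array([.6107,-.0095,.148])-.062*ey)):
  f=lambda u,v:int(map_coordinates(G,[[q] for q in pj('wrist',Hc+u/1e3*ex+v/1e3*ey,c)[::-1]],order=1)[0])
  for u in (-5,0,5): print(nm,'v',u,[f(u,v) for v in r])
  for v in (-5,0,5): print(nm,'u',v,[f(u,v) for u in r])
"
```

```text
t 26.75 p [ 0.6118 -0.0104  0.2304] 
R [[-0.12137858316151716, 0.9926052124436479, 0.0014600614382763058], [0.9926058404537067, 0.12137700321447022, 0.0011263160591865825], [0.0009407693093206026, 0.0015859761585104314, -0.9999982998149203]] 
q [-0.0584  0.1501  1.7554  0.0013  1.2346 -0.1805] w 0.05284120283879798 0.0 F [ 0.7669 -0.8243 -0.3066]
[-24, -23, -22, -21, -20, -19, -18, -17, -16, -15, -14, -13, -12, -11, -10, -9, -8, -7, -6, -5, -4, -3, -2, -1, 0, 1, 2, 3, 4, 5, 6, 7, 8, 9, 10, 11, 12, 13, 14, 15, 16, 17, 18, 19, 20, 21, 22, 23, 24]
new v -5 [208, 206, 202, 203, 206, 207, 206, 206, 211, 216, 219, 220, 219, 220, 220, 220, 220, 220, 221, 222, 221, 221, 221, 222, 225, 231, 231, 229, 227, 228, 236, 246, 250, 251, 251, 251, 251, 251, 251, 252, 252, 249, 221, 170, 145, 187, 234, 247, 247]
new v 0 [207, 212, 216, 216, 212, 208, 205, 208, 216, 218, 220, 219, 220, 221, 220, 220, 219, 220, 220, 220, 220, 220, 220, 220, 221, 232, 247, 251, 252, 251, 251, 251, 251, 251, 251, 251, 251, 251, 251, 251, 252, 251, 241, 193, 138, 129, 167, 228, 246]
new v 5 [188, 188, 189, 188, 190, 189, 1
[... 1770 characters left out ...]
251, 251, 251, 251, 251, 251, 251, 251, 251, 251, 251, 251, 252, 251, 247, 236, 224, 217, 215, 215, 215, 215, 216, 215, 217, 215, 214, 214, 217, 228, 245, 250, 251, 251, 250, 250, 250, 250, 250, 250]
hung u 0 [26, 25, 32, 52, 138, 227, 251, 251, 250, 249, 251, 251, 252, 252, 251, 251, 251, 251, 250, 250, 251, 251, 251, 249, 235, 220, 216, 215, 216, 217, 216, 216, 216, 217, 214, 214, 215, 215, 216, 203, 190, 190, 190, 196, 217, 223, 209, 189, 183]
hung u 5 [23, 24, 25, 26, 65, 137, 192, 216, 219, 218, 217, 217, 217, 217, 217, 218, 217, 217, 217, 225, 242, 250, 242, 224, 215, 217, 217, 217, 216, 217, 217, 217, 217, 216, 216, 217, 217, 216, 214, 193, 175, 178, 181, 185, 184, 183, 183, 183, 182]
```

```bash
python3 -c "
from cell import ticket; print(ticket.sign_off())"
```

```text
the job is handed in; nothing more can be done
None
```

The large tube was laid in the slanted rest, let go there, then regripped and hung by its cap in the free left fork, pushed home and released. I handed the job in at about 27 s; the sign-off returned no verdict, and I did not re-measure the bench bystanders afterwards.

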